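Wedge the plant flap level and restage the cacti with tongs

ROBOT

A 6-joint arm with a two-finger parallel gripper is mounted at the origin on the work surface. World frame = base frame: x ahead of the robot, y to its left, z up, the work surface at z = 0. Lengths are in mm, angles in rad, forces in N, time in s.
With the tool pointing down it reaches from about 400 to 925 mm from the base axis. Payload 12.5 kg.
Tool frame: the origin (TCP) lies on the centre line of the jaws, within the pads' length; the fingertips stand 19 mm ahead of it and the grasp point (between the pads) is the TCP; z points along the fingers, y is the line along which they close (so a half turn about z gives the same grasp; the last joint's range is limited). The gripper opens to 95 mm and grips with 3 to 60 N. Pads are 20 mm wide; open, the fingers measure 119 mm over their backs; the gripper's body (75 mm by 180 mm) begins 59 mm behind the grasp point.
Start: joints at [-1.244, 0.491, 1.559, -0, 1.092, -0.106], TCP at [262.159, -567.381, 198.261] pointing down, gripper open.
Joint ranges: [-3.1, 3.1], [-0.84, 2.19], [0.05, 2.79], [-1.13, 4.28], [0.06, 2.93], [-2.69, 2.69]. Speed limits (rad/s): [2.22, 2.22, 2.79, 3.14, 3.14, 3.14].

INTERFACE

Orientations are given as [roll, pitch, yaw] about the fixed x, y, z axes, in that order (R = Rz(yaw) Ry(pitch) Rx(roll)).
In Python, from cell import state, read_camera, job_done gives the robot as it stands.
- The arm moves only by the tool arm_command, never from a script. Its argument "deltas" is a list of rows, each an object of numbers: "dx", "dy", "dz": the shift along the world's x, y, z in m; "yaw": the turn about the world's z in degrees. In form: [{"dx": .., "dy": .., "dz": .., "yaw": ..}, ...]. A call has 1 to 20 rows; each row shifts and turns the commanded pose from where the row before left it; what a row does not reach is not made up. A row lasts 1/10 s, in which the tool goes at most 50 mm and 8.59 degrees, less where a joint would pass 70% of its speed; a pose out of reach is approached as far as the arm can. A call with a gripper value outside its range is refused whole. "gripper" is the finger opening in m, from 0 to 0.0951, set as the call begins (left out, the last holds). The fingers move at their own pace and stop on an object; the grip force is fixed at half the most. Time passes only in rows, so rows that do not move let the fingers close. It gives the time, the measured TCP pose, the force, the opening and the grip force at its end, in the units of the state.
- state(): the state, without advancing time (a new reading comes with each control period).
- read_camera(name): name is "side" or "top"; returns a dict with "color" (480x640x3 uint8, red, green, blue), "range_z" (480x640 float32, mm along the optical axis (not along the pixel's ray), 0 where there is no reading), "fx", "fy", "cx", "cy" (pixels), "extrinsics" (4x4, takes a point from camera to world coordinates). Camera axes: x right, y up, looking along -z (the intrinsics and any distortion apply to the point x, -y, -z); pixel columns grow to the right and rows downward; lengths in mm; the calibration is good to about 2 mm. A picture is of the moment at which its call begins.
- job_done(): hands the job in; it is judged then, once.
The state is a dict: "t": time; "joints": joint angles; "qvel": joint speeds; "tau": joint torques, N m; "eef_pos": TCP position; "tcp_rot": TCP orientation; "ft_force": force on the tool from outside, world axes, zero at the start; "moment": the same for the moment, N m; "opening": opening from 0.0 (shut) to 1.0 (fully open); "grip_force": force on a finger pad.
Only numpy, scipy, OpenCV 4.12 (cv2) and the standard library are available. Lean on these libraries where they do the work, as an engineer would, in place of code of your own. Each camera call takes 0.05 s, during which the arm holds its last target. There are 200 camera calls.

TASK

The hinged plant board sags at the front: first push the orange wedge, thin end first, under its front edge until the board is fully level against its stop and the wedge is jammed tight and stays there by itself. Then use the tongs (the cacti are spiny, so never touch them with the gripper) to move every cactus from the ledge onto the level board, each standing upright, and finally lay the tongs flat back on the cork mat. Leave the herb pots, glass dome, tamper, saucer and trowel where they are.

Things in the scene. Friction and masses are not known exactly. Their poses are not given: they have to be found in the camera images.
- stand: plant stand, fixed; origin on the ledge under the middle of the board, x from front to rear hinge, z up. Its hinged wooden board is 170 mm deep (x -85 to +85), 300 wide (y -150 to +150), 10 thick; level, its underside is 30 and its top 40 mm up. Rim on top 6 mm high in front, 12 at the sides. Rear rail (x +90 to +135) 58 mm high. Two feet 30 mm square, 12 high, under it at x -60, y +-130
- flap (a joint): angle of the stand's board in rad: 0 = level and against its upper stop, -0.085 = sagging on its lower stop (front underside edge then about 15 mm above the ledge, level 30 mm). Weighs 0.45 kg and falls back unless held up; lifted at the front edge with about 2.5 N
- front_edge (a point): middle of the board's lower front edge as it lies when the board is level (fixed to the stand, 30 mm above the ledge)
- wedge: orange wedge 130 mm long, 40 wide, lying flat, 130 g; origin: centre of its underside; x towards the thin end. 44 mm high at the thick end (x -65 mm), falling straight to 4 mm at the thin end (x +65). When the board is level about 85 mm of it is under the board, 45 mm stick out. 8 to 12 N of push lifts the board; 20 to 24 N jams it; bearing down on it makes it stick
- mat: fixed cork mat 220 x 100 x 4 mm, where the tongs lie and are to be put back; origin: centre of its underside; x along its length
- tongs: parallel-action steel tongs lying flat, 85 g; origin: centre of the underside between the open blades; x to the tips (+90 mm; rear ends -80), z up. Two flat upright blades 4 mm thick, 30 high, 60 mm over both when open; black guide bar across them at x -76 to -60. The +y blade slides towards the other against a spring (3 to 6 N). Grip both blades from above near x 0 (blue patches, centre of mass)
- tongs_blade (a joint): closing of the tongs in m: 0 = fully open (52 mm between the inner faces, 60 mm outside), 0.022 = shut as far as it goes (30 mm inside), about 0.018 on a cactus. Held at 54 to 56 mm outer width they are open but still in the grip; squeezed on a cactus they are 42 mm outside
- cactus1: small barrel cactus, spiny: green round barrel 34 mm in diameter reaching from 38 to 80 mm above the underside, standing in a round terracotta pot 52 mm in diameter and 38 mm high; about 100 g; pink flower on top; origin: centre of the pot's underside, z up; absent in some runs
- cactus2: small barrel cactus, spiny: green round barrel 34 mm in diameter reaching from 38 to 80 mm above the underside, standing in a round terracotta pot 52 mm in diameter and 38 mm high; about 100 g; yellow flower on top; origin: centre of the pot's underside, z up; absent in some runs
- cactus3: small barrel cactus, spiny: green round barrel 34 mm in diameter reaching from 38 to 80 mm above the underside, standing in a round terracotta pot 52 mm in diameter and 38 mm high; about 100 g; white flower on top; origin: centre of the pot's underside, z up; absent in some runs
- cactus4: small barrel cactus, spiny: green round barrel 34 mm in diameter reaching from 38 to 80 mm above the underside, standing in a round terracotta pot 52 mm in diameter and 38 mm high; about 100 g; red flower on top; origin: centre of the pot's underside, z up; absent in some runs
- sage: bystander: sage in a glazed blue pot, 118 mm in diameter, 100 mm high, foliage to 210 mm
- mint: bystander: mint in a glazed blue pot, 118 mm in diameter, 100 mm high, foliage to 210 mm
- dome: bystander: glass dome 110 mm in diameter, 130 mm high
- tamper: bystander: hardwood tamper standing upright, 44 mm in diameter, 100 mm high
- saucer: bystander: small terracotta saucer 70 mm in diameter, 14 mm high
- trowel: bystander: small green plastic trowel lying flat, 200 mm long, 55 mm wide, 18 mm high

How it is judged (in metres and radians):
On the way, in this order (a step that is already met when the one before it is completed fails the run):
1. the wedge is jammed under the board's front edge, the board is level and the wedge is let go (value of joint flap above -0.012 rad and contact force between wedge and stand above 1.5 N and contact force between the fingers and wedge below 0.2 N), for 0.3 s.
2. every cactus present stands upright on the board (x of cactus1 in the frame of stand between -0.08 and 0.08 m and y of cactus1 in the frame of stand between -0.145 and 0.145 m and z of cactus1 in the frame of stand between 0.03 and 0.048 m and angle between each of cactus1, cactus2, cactus3, cactus4's own z axis and vertical below 0.2 rad and x of cactus2 in the frame of stand between -0.08 and 0.08 m and y of cactus2 in the frame of stand between -0.145 and 0.145 m and z of cactus2 in the frame of stand between 0.03 and 0.048 m and x of cactus3 in the frame of stand between -0.08 and 0.08 m and y of cactus3 in the frame of stand between -0.145 and 0.145 m and z of cactus3 in the frame of stand between 0.03 and 0.048 m and x of cactus4 in the frame of stand between -0.08 and 0.08 m and y of cactus4 in the frame of stand between -0.145 and 0.145 m and z of cactus4 in the frame of stand between 0.03 and 0.048 m), for 0.2 s.
At the end, for the whole second after the job is handed in: Board within 0.012 rad of level (2 mm at its front edge), pressed by the wedge (over 1.5 N); every cactus present upright (0.2 rad) on the board, its centre 5 mm inside the edges; tongs flat on the mat, middle within 60 mm lengthwise and 40 mm crosswise of the mat's; all at rest, released (all of step 2 and value of joint flap above -0.012 rad and contact force between wedge and stand above 1.5 N and linear speed of each of cactus1, cactus2, cactus3, cactus4, wedge, tongs below 0.02 m/s and x of tongs in the frame of mat between -0.06 and 0.06 m and y of tongs in the frame of mat between -0.04 and 0.04 m and z of tongs in the frame of mat below 0.012 m and angle between tongs's own z axis and vertical below 0.1 rad); the robot touches nothing.
It fails at once if a cactus is touched by the gripper or arm instead of the tongs (contact force between any of the fingers, the arm and cactus1 above 1 N or contact force between any of the fingers, the arm and cactus2 above 1 N or contact force between any of the fingers, the arm and cactus3 above 1 N or contact force between any of the fingers, the arm and cactus4 above 1 N).
It fails at once if a bystander is pushed away (3 cm; saucer 4 cm) (distance of any of sage, mint, dome, tamper, trowel from where it was at the start of the episode above 0.03 m or distance of saucer from where it was at the start of the episode above 0.04 m).
Of cactus1, cactus2, cactus3, cactus4 only 3 to 4 are there at a start; the rules pass over those that are not, and their reading is None.
At some moment in a run one of cactus1, cactus2, cactus3, cactus4, wedge may be knocked a few centimetres aside while the robot is not near it.
It also fails if it takes over 208 s, if anything falls off the work surface, if the arm or the gripper's body presses on something with over 40 N, if the wrist force passes 120 N, or if a joint passes its speed limit or range.

## Working session

There is one attempt and no reset: what is moved stays moved. The work goes in short steps, Python scripts to look and compute and a tool call to move; the robot and the scene stay as the last step left them, time stands still between calls to the robot, and variables do not carry over. Pictures are saved under pics/ and viewed, at most 14 in all, crops included, and the job is handed in when it is done.

Besides the shell and the picture viewer there is one more tool, called after "Call:" as name(argument=value, ...) on one line, values as JSON. arm_command: Moves the arm, as the interface text tells. Its arguments: {"type":"object","properties":{"deltas":{"type":"array"},"gripper":{"type":"number"}},"required":["deltas"]}

```bash
mkdir -p pics; cat > h.py <<'E'
import numpy as np, cv2
from cell import state, read_camera, job_done
def cam(n):
    return read_camera(n)
def pts(c):
    v,u=np.mgrid[0:480,0:640]; z=c["range_z"].astype(float)
    p=np.stack([(u-c["cx"])/c["fx"]*z,-(v-c["cy"])/c["fy"]*z,-z,np.ones_like(z)],-1)
    w=p@np.array(c["extrinsics"]).T
    w=w[...,:3]; w[z<=0]=np.nan
    return w
def save(c,n): cv2.imwrite(f"pics/{n}.png",c["color"][...,::-1])
E
python3 - <<'E'
from h import *
for n in ("top","side"):
    c=cam(n); save(c,n+"0"); w=pts(c); np.save(n+"_w.npy",w); np.save(n+"_c.npy",c["color"])
    print(n,c["fx"],c["cx"],c["cy"],np.round(c["extrinsics"],3).tolist())
    for v in range(20,480,80): print([tuple(np.round(w[v,u]).tolist()) for u in range(20,640,150)])
print(state())
E
```

```text
top 449.58655586365666 316.0994518873023 248.28856184758087 [[0.008, 0.996, -0.091, 515.133], [-1.0, 0.009, 0.015, 89.258], [0.015, 0.091, 0.996, 984.672], [0.0, 0.0, 0.0, 1.0]]
[(1581.0, 1258.0, -743.0), (1601.0, 665.0, -759.0), (1605.0, 55.0, -748.0), (1616.0, -557.0, -748.0), (1628.0, -1177.0, -749.0)]
[(934.0, 743.0, -2.0), (937.0, 406.0, 2.0), (942.0, 69.0, 3.0), (1280.0, -551.0, -754.0), (1288.0, -1160.0, -751.0)]
[(750.0, 729.0, 2.0), (755.0, 400.0, -0.0), (744.0, 69.0, 60.0), (744.0, -242.0, 74.0), (766.0, -609.0, 1.0)]
[(574.0, 719.0, -1.0), (577.0, 394.0, -3.0), (578.0, 67.0, 29.0), (580.0, -251.0, 39.0), (586.0, -597.0, 3.0)]
[(403.0, 707.0, -1.0), (404.0, 388.0, -3.0), (407.0, 65.0, 4.0), (412.0, -250.0, 32.0), (411.0, -590.0, -0.0)]
[(237.0, 695.0, 0.0), (238.0, 381.0, -1.0), (239.0, 64.0, 1.0), (240.0, -257.0, -1.0), (241.0, -582.0, -2.0)]
side 551.3027466237503 323.8637518116887 238.3870946056676 [[-0.749, 0.496, -0.439, 3.945], [-0.662, -0.542, 0.518, 758.489], [0.019, 0.678, 0.734, 995.296], [0.0, 0.0, 0.0, 1.0]]
[(2099.0, 24.0, 44.0), (2101.0, -602.0, -175.0), (2104
[... 620 characters left out ...]
.0, 4.0), (-130.0, 29.0, 1.0)]
{'t': 0.1, 'joints': array([-1.24359762e+00,  4.91465254e-01,  1.55940842e+00, -2.22066799e-05,
        1.09170626e+00, -1.05573414e-01]), 'qvel': array([ 0.00057495, -0.00160315, -0.00137735,  0.00129157, -0.00119521,
       -0.00051615]), 'tau': array([ 1.69483195e-03, -6.13623691e+01, -2.58605021e+01,  6.93362346e-02,
        4.70055628e-02, -5.46261754e-05]), 'eef_pos': array([ 262.06987229, -567.13301321,  197.73447773]), 'tcp_rot': array([-3.14060879e+00, -8.44502450e-05,  4.32782322e-01]), 'ft_force': array([ 0.58674759,  0.5520102 , -1.34070541]), 'moment': array([ 0.03002854, -0.0513686 , -0.05051029]), 'grip_force': 0.0, 'opening': 0.9984204928741325}
```

View pics/top0.png

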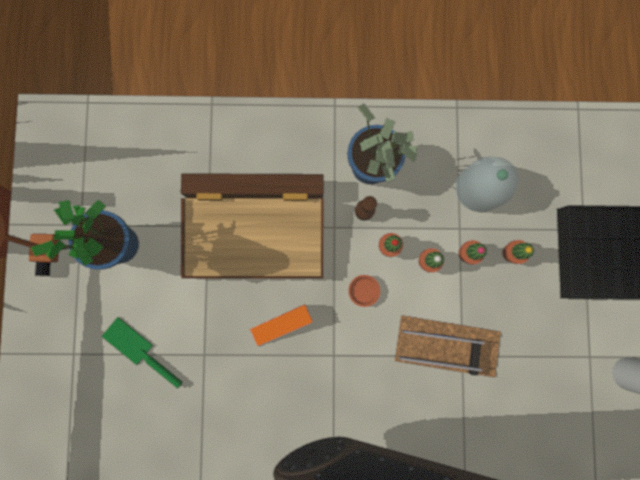

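View pics/side0.png

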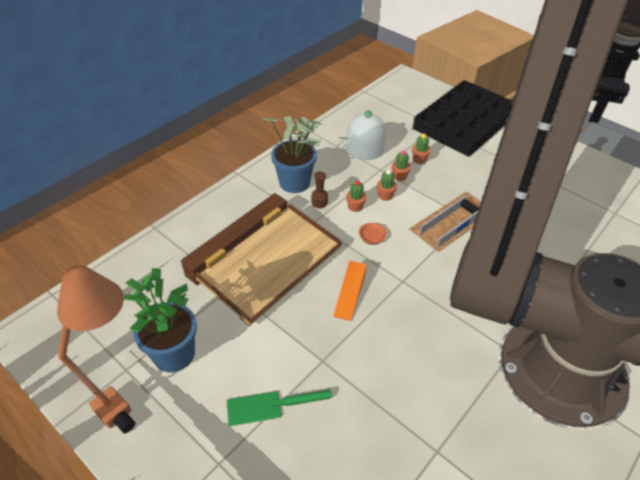

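The top view shows the board at (182–323, 195–278), wedge at (281,326), saucer (365,291) and tamper (366,208). Four cacti are at (391,244), (431,260), (473,251) and (519,251). The mat and tongs are at (448,346), with the guide bar on the right at (476,357), so the tips point left.

```bash
cat >> h.py <<'E'
def wedge(c,w):
    hsv=cv2.cvtColor(c["color"],cv2.COLOR_RGB2HSV)
    m=cv2.inRange(hsv,(8,200,120),(18,255,255)); m[:290]=0 if False else m[:290]
    n,l,s,_=cv2.connectedComponentsWithStats(m); k=1+np.argmax(s[1:,4]); m=(l==k)
    q=w[m]; q=q[np.isfinite(q[:,0])]; r=cv2.minAreaRect(q[:,:2].astype(np.float32))
    b=cv2.boxPoints(r)
    A=np.c_[q[:,:2],np.ones(len(q))]; g=np.linalg.lstsq(A,q[:,2],rcond=None)[0]
    return r,b,g,q
E
python3 - <<'E'
from h import *
w=np.load("top_w.npy"); c={"color":np.load("top_c.npy")}
r,b,g,q=wedge(c,w); print("wedge",r,b.round().tolist(),"grad",g, "n",len(q), "thin dir yaw",np.degrees(np.arctan2(-g[1],-g[0])))
# board: brightest wood
hsv=cv2.cvtColor(c["color"],cv2.COLOR_RGB2HSV)
for (u,v) in [(182,278),(323,278),(182,196),(323,196),(252,274),(252,277),(252,270),(252,200),(182,175),(323,175),(252,180)]: print("st",u,v,w[v,u].round().tolist())
# rail/dark brown
x,y,z=w[...,0],w[...,1],w[...,2]
for name,z0,z1,box in [("railtop",50,75,(600,800,60,420)),("board",14,50,(500,760,60,420))]:
    m=(z>z0)&(z<z1)&(x>box[0])&(x<box[1])&(y>box[2])&(y<box[3]); p=w[m][:,:2].astype(np.float32); rr=cv2.minAreaRect(p); print(name,rr,cv2.boxPoints(rr).round().tolist())
# cacti
for (u,v) in [(391,244),(431,260),(473,251),(519,251)]:
    m=np.zeros(x.shape,bool); m[v-22:v+22,u-20:u+20]=1
    H=hsv[...,0]; 
    pot=m&(((H<14)|(H>172))&(hsv[...,1]>90))&(z>25)&(z<55)
    gr=m&(H>35)&(H<90)&(hsv[...,1]>70)&(z>50)
    top=m&(z>70)
    print("c",u,v,"pot",pot.sum(),w[pot].mean(0).round(1),cv2.minEnclosingCircle(w[pot][:,:2].astype(np.float32)),"green",w[gr].mean(0).round(1),gr.sum(),"top",w[top].mean(0).round(1))
# mat
m=np.zeros(x.shape,bool); m[305:385,385:510]=1
cork=m&(hsv[...,1]>70)&(hsv[...,0]<25); p=w[cork][:,:2].astype(np.float32); print("mat",cv2.minAreaRect(p),cv2.boxPoints(cv2.minAreaRect(p)).round().tolist(), np.median(z[cork]))
t=m&(z>20)&(z<60); p=w[t][:,:2].astype(np.float32); print("tongs",cv2.minAreaRect(p),cv2.boxPoints(cv2.minAreaRect(p)).round().tolist(),np.percentile(z[t],[5,50,95]))
im=c["color"][280:400,370:530]; cv2.imwrite("pics/t.png",cv2.resize(im,None,fx=5,fy=5,interpolation=2)[...,::-1][:600])
E
```

```text
wedge ((439.81976318359375, 149.25137329101562), (34.509395599365234, 123.35693359375), 24.589519500732422) [[398.0, 198.0], [450.0, 86.0], [481.0, 100.0], [430.0, 213.0]] grad [ 0.13361176 -0.27800919  6.52853024] n 707 thin dir yaw 115.66903010149375
st 182 278 [537.0, 359.0, 27.0]
st 323 278 [540.0, 60.0, 31.0]
st 182 196 [719.0, 372.0, 1.0]
st 323 196 [715.0, 61.0, 35.0]
st 252 274 [547.0, 211.0, 26.0]
st 252 277 [540.0, 210.0, 35.0]
st 252 270 [555.0, 211.0, 29.0]
st 252 200 [704.0, 213.0, 37.0]
st 182 175 [752.0, 358.0, 57.0]
st 323 175 [755.0, 62.0, 58.0]
st 252 180 [742.0, 211.0, 59.0]
railtop ((709.8604736328125, 210.46080017089844), (101.46385955810547, 298.5577087402344), 1.409098744392395) [[655.0, 358.0], [663.0, 60.0], [764.0, 62.0], [757.0, 361.0]]
board ((626.812744140625, 210.04217529296875), (177.0518035888672, 299.7644958496094), 0.47850099205970764) [[537.0, 359.0], [540.0, 59.0], [717.0, 61.0], [714.0, 361.0]]
c 391 244 pot 195 [608.2 -76.   38.1] ((611.5068969726562, -82.81434631347656), 25.155502319335938) green [609.8 -78.4  74.4] 130 top [611.  -82.2  78.4]
c 431 260 pot 199 [ 577.9 -159.9   37.6] ((580.1861572265625, -168.90435791015625), 25.806724548339844) green [ 577.9 -162.4   73.1] 138 top [ 578.8 -167.7   78. ]
c 473 251 pot 207 [ 595.3 -247.4   37.3] ((597.57958984375, -256.86309814453125), 25.352645874023438) green [ 595.8 -249.9   71.6] 155 top [ 596.9 -255.4   78.3]
c 519 251 pot 224 [ 596.9 -344.7   37.3] ((599.2128295898438, -354.4829406738281), 26.07728385925293) green [ 597.9 -346.3   70.8] 176 top [ 598.3 -352.1   78.4]
mat ((nan, nan), (0.0, 0.0), 0.0) [[nan, nan], [nan, nan], [nan, nan], [nan, nan]] nan
tongs ((384.5944519042969, -190.18080139160156), (169.6507110595703, 74.11205291748047), 82.74385070800781) [[337.0, -270.0], [411.0, -279.0], [432.0, -111.0], [359.0, -101.0]] [22.76799005 31.1791936  36.17609652]
```

View pics/t.png

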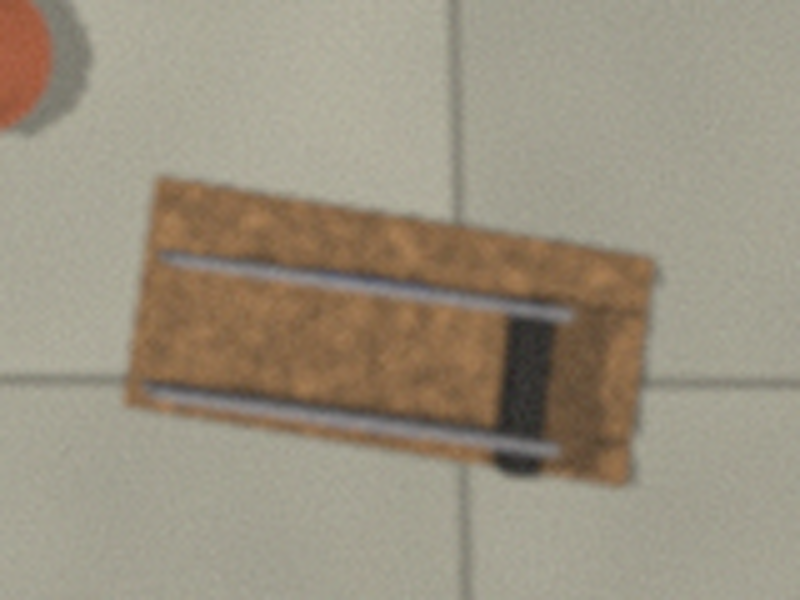

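Call:
arm_command(deltas=[{"dx": 0.024, "dy": 0.033, "yaw": 4}, {"dx": 0.024, "dy": 0.033, "yaw": 4}, {"dx": 0.024, "dy": 0.033, "yaw": 5}, {"dx": 0.024, "dy": 0.033, "yaw": 5}, {"dx": 0.024, "dy": 0.033, "yaw": 5}, {"dx": 0.024, "dy": 0.033, "yaw": 5}, {"dx": 0.024, "dy": 0.033, "yaw": 5}, {"dx": 0.024, "dy": 0.034, "yaw": 5}, {"dx": 0.001, "dy": 0.041, "dz": -0.004, "yaw": 5}, {"dx": 0.001, "dy": 0.041, "dz": -0.009, "yaw": 5}, {"dx": 0.001, "dy": 0.041, "dz": -0.009, "yaw": 5}, {"dx": 0.001, "dy": 0.041, "dz": -0.009, "yaw": 5}, {"dx": 0.001, "dy": 0.041, "dz": -0.009, "yaw": 5}, {"dx": 0, "dy": 0.041, "dz": -0.009, "yaw": 5}, {"dx": 0, "dy": 0.041, "dz": -0.009, "yaw": 5}, {"dx": 0, "dy": 0.041, "dz": -0.009, "yaw": 5}, {"dx": 0, "dy": 0.041, "dz": -0.009, "yaw": 5}, {"dx": 0, "dy": 0.04, "yaw": 7.2}, {}], gripper=0.095)

```text
$.deltas[0]: bad value
```

```bash
python3 - <<'E'
from h import *
w=np.load("top_w.npy")
E=np.array(cam("top")["extrinsics"]);fx,cx,cy=449.5866,316.0995,248.2886
def ray(u,v,z):
    d=E[:3,:3]@np.array([(u-cx)/fx,-(v-cy)/fx,-1]); o=E[:3,3]; return o+d*(z-o[2])/d[2]
for n,(u,v) in dict(tipU=(162,257),tipL=(145,388),rearU=(570,316),rearL=(556,450)).items():
    print(n,ray(370+u/5,280+v/5,34).round(1))
for n,(u,v) in dict(a=(158,180),b=(655,260),c=(628,486),d=(127,402)).items():
    print("mat",n,ray(370+u/5,280+v/5,4).round(1))
E
```

```text
tipU [ 429.3 -106.8   34. ]
tipL [375.4 -99.2  34. ]
rearU [ 406.1 -278.1   34. ]
rearL [ 351.  -270.8   34. ]
mat a [ 459.6 -111.6    4. ]
mat b [ 426.8 -327.4    4. ]
mat c [ 330.8 -312.9    4. ]
mat d [365.  -97.4   4. ]
```

Call:
arm_command(deltas=[{"dx": 0.024, "dy": 0.033, "dz": 0, "yaw": 4}, {"dx": 0.024, "dy": 0.033, "dz": 0, "yaw": 4}, {"dx": 0.024, "dy": 0.033, "dz": 0, "yaw": 5}, {"dx": 0.024, "dy": 0.033, "dz": 0, "yaw": 5}, {"dx": 0.024, "dy": 0.033, "dz": 0, "yaw": 5}, {"dx": 0.024, "dy": 0.033, "dz": 0, "yaw": 5}, {"dx": 0.024, "dy": 0.033, "dz": 0, "yaw": 5}, {"dx": 0.024, "dy": 0.034, "dz": 0, "yaw": 5}, {"dx": 0.001, "dy": 0.041, "dz": -0.004, "yaw": 5}, {"dx": 0.001, "dy": 0.041, "dz": -0.009, "yaw": 5}, {"dx": 0.001, "dy": 0.041, "dz": -0.009, "yaw": 5}, {"dx": 0.001, "dy": 0.041, "dz": -0.009, "yaw": 5}, {"dx": 0.001, "dy": 0.041, "dz": -0.009, "yaw": 5}, {"dx": 0, "dy": 0.041, "dz": -0.009, "yaw": 5}, {"dx": 0, "dy": 0.041, "dz": -0.009, "yaw": 5}, {"dx": 0, "dy": 0.041, "dz": -0.009, "yaw": 5}, {"dx": 0, "dy": 0.041, "dz": -0.009, "yaw": 5}, {"dx": 0, "dy": 0.04, "dz": 0, "yaw": 7.2}, {"dx": 0, "dy": 0, "dz": 0, "yaw": 0}], gripper=0.095)

```text
t: 2.05
eef_pos: [458.7, 110.1, 122.0]
tcp_rot: [-3.141, -0.0, 2.015]
ft_force: [-1.2, -0.1, -0.6]
opening: 1.001
grip_force: 0.0
```

Call:
arm_command(deltas=[{"dx": 0, "dy": 0, "dz": -0.02, "yaw": 0}, {"dx": 0, "dy": 0, "dz": -0.02, "yaw": 0}, {"dx": 0, "dy": 0, "dz": -0.02, "yaw": 0}, {"dx": 0, "dy": 0, "dz": -0.02, "yaw": 0}, {"dx": 0, "dy": 0, "dz": -0.01, "yaw": 0}, {"dx": 0, "dy": 0, "dz": -0.008, "yaw": 0}, {"dx": 0, "dy": 0, "dz": 0, "yaw": 0}])

```text
t: 2.75
eef_pos: [459.0, 106.3, 23.8]
tcp_rot: [-3.141, -0.0, 2.007]
ft_force: [1.1, 0.2, 1.1]
opening: 1.001
grip_force: 0.0
```

Call:
arm_command(deltas=[{"dx": 0, "dy": 0, "dz": 0, "yaw": 0}, {"dx": 0, "dy": 0, "dz": 0, "yaw": 0}, {"dx": 0, "dy": 0, "dz": 0, "yaw": 0}, {"dx": 0, "dy": 0, "dz": 0, "yaw": 0}, {"dx": 0, "dy": 0, "dz": 0, "yaw": 0}, {"dx": 0, "dy": 0, "dz": 0, "yaw": 0}, {"dx": 0, "dy": 0, "dz": 0, "yaw": 0}, {"dx": 0, "dy": 0, "dz": 0, "yaw": 0}], gripper=0.03)

```text
t: 3.55
eef_pos: [459.2, 106.6, 24.3]
tcp_rot: [3.142, 0.0, 2.007]
ft_force: [-2.6, -1.6, 6.9]
opening: 0.384
grip_force: 15.9
```

Call:
arm_command(deltas=[{"dx": 0, "dy": 0, "dz": 0.005, "yaw": 0}, {"dx": 0, "dy": 0, "dz": 0.01, "yaw": 0}, {"dx": -0.0035, "dy": 0.0074, "dz": 0.005, "yaw": -7}, {"dx": -0.0035, "dy": 0.0074, "dz": 0, "yaw": -7}, {"dx": -0.0035, "dy": 0.0074, "dz": 0, "yaw": -7}, {"dx": -0.0035, "dy": 0.0074, "dz": 0, "yaw": -7}, {"dx": -0.0035, "dy": 0.0074, "dz": 0, "yaw": -7}, {"dx": -0.0035, "dy": 0.0074, "dz": 0, "yaw": -7}, {"dx": -0.0035, "dy": 0.0074, "dz": 0, "yaw": -7}, {"dx": -0.0035, "dy": 0.0074, "dz": 0, "yaw": -7}, {"dx": -0.0035, "dy": 0.0074, "dz": 0, "yaw": -7}, {"dx": -0.0035, "dy": 0.0074, "dz": 0, "yaw": -7}, {"dx": -0.0035, "dy": 0.0074, "dz": 0, "yaw": -7}, {"dx": -0.0035, "dy": 0.0074, "dz": 0, "yaw": -7}, {"dx": -0.0035, "dy": 0.0074, "dz": 0, "yaw": -7}, {"dx": -0.0035, "dy": 0.0074, "dz": 0, "yaw": -7}, {"dx": 0, "dy": 0, "dz": 0, "yaw": -7}, {"dx": 0, "dy": 0, "dz": 0, "yaw": -7}, {"dx": 0, "dy": 0, "dz": 0, "yaw": -2.3}, {"dx": 0, "dy": 0, "dz": 0, "yaw": 0}])

```text
t: 5.55
eef_pos: [410.4, 210.3, 45.0]
tcp_rot: [-3.141, -0.001, 0.012]
ft_force: [0.3, -0.9, 0.3]
opening: 0.318
grip_force: 0.0
```

```bash
python3 - <<'E'
from h import *
c=cam("top"); w=pts(c); save(c,"top1")
r,b,g,q=wedge(c,w); print(r,b.round().tolist(),g,np.degrees(np.arctan2(-g[1],-g[0])),len(q)); print(state()["grip_force"],state()["opening"])
c=cam("side"); save(c,"side1")
E
```

```text
((445.4493408203125, 137.46763610839844), (34.63149642944336, 99.90502166748047), 25.641368865966797) [[408.0, 175.0], [451.0, 85.0], [483.0, 100.0], [439.0, 190.0]] [ 0.11233443 -0.28820862 17.50303195] 111.29423300750494 552
0.0 0.31035645473221135
```

View pics/side1.png

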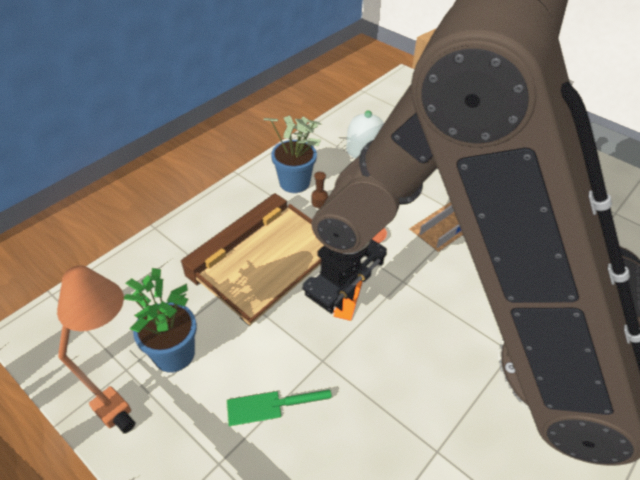

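The gripper came away empty. In the side view the wedge is still at about (348,300), under the gripper. I'll move clear and re-measure it.

Call:
arm_command(deltas=[{"dx": 0, "dy": 0, "dz": 0.03, "yaw": 8}, {"dx": 0, "dy": 0, "dz": 0.03, "yaw": 8}, {"dx": 0, "dy": 0, "dz": 0.02, "yaw": 8}, {"dx": 0.01, "dy": -0.04, "dz": 0.0, "yaw": 8}, {"dx": 0.01, "dy": -0.04, "dz": 0.0, "yaw": 8}, {"dx": 0.01, "dy": -0.04, "dz": 0.0, "yaw": 8}, {"dx": 0.01, "dy": -0.04, "dz": 0.0, "yaw": 8}, {"dx": 0, "dy": -0.04, "dz": 0.0, "yaw": 8}, {"dx": 0, "dy": -0.04, "dz": 0.0, "yaw": 8}, {"dx": 0, "dy": -0.04, "dz": 0.0, "yaw": 8}, {"dx": 0, "dy": 0, "dz": 0.0, "yaw": 8}, {"dx": 0, "dy": 0, "dz": 0.0, "yaw": 8}, {"dx": 0, "dy": 0, "dz": 0.0, "yaw": 8}, {"dx": 0, "dy": 0, "dz": 0.0, "yaw": 8}, {"dx": 0, "dy": 0, "dz": 0.0, "yaw": 0}], gripper=0.095)

```text
t: 7.15
eef_pos: [448.7, -57.7, 124.5]
tcp_rot: [3.141, 0.0, 1.928]
ft_force: [0.3, 0.0, -0.3]
opening: 0.998
grip_force: 0.0
```

```bash
python3 - <<'E'
from h import *
c=cam("top"); w=pts(c); save(c,"top2")
r,b,g,q=wedge(c,w); print(r,b.round().tolist(),g,np.degrees(np.arctan2(-g[1],-g[0])),len(q))
for p in (1,5,25,50,75,95,99): print(p,np.percentile(q[:,2],p).round(1))
d=np.array([np.cos(np.radians(115)),np.sin(np.radians(115))]); s=q[:,:2]@d
for a,bb in zip(np.linspace(s.min(),s.max(),8)[:-1],np.linspace(s.min(),s.max(),8)[1:]):
    k=(s>=a)&(s<bb); t=q[k][:,:2]@np.array([-d[1],d[0]]); print(round(a),q[k][:,2].mean().round(1),np.ptp(t).round(1))
c=cam("side"); save(c,"side2"); im=c["color"][200:360,250:450]; cv2.imwrite("pics/s2.png",cv2.resize(im,None,fx=3,fy=3,interpolation=2)[...,::-1])
E
```

```text
((440.3592224121094, 149.02342224121094), (34.091087341308594, 123.15109252929688), 25.52153968811035) [[398.0, 197.0], [452.0, 86.0], [482.0, 101.0], [429.0, 212.0]] [ 0.13769737 -0.27612499  4.32653969] 116.50440934014469 714
1 4.6
5 6.9
25 14.3
50 24.1
75 33.2
95 40.8
99 42.9
-113 40.3 32.9
-95 34.6 33.7
-77 29.1 33.9
-60 24.0 33.5
-42 18.4 32.5
-25 12.8 32.8
-7 7.7 33.7
```

View pics/s2.png

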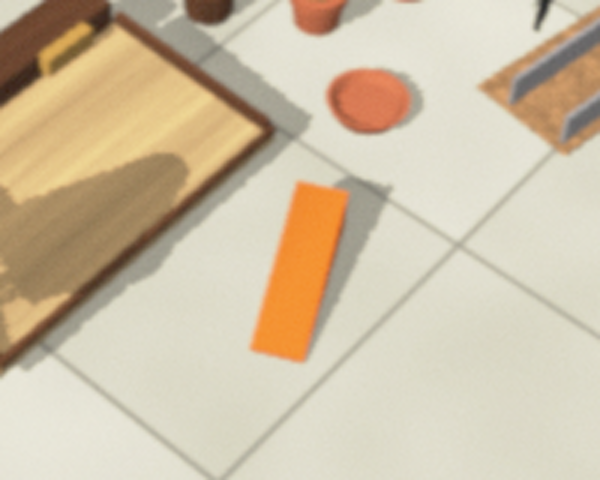

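Call:
arm_command(deltas=[{"dx": 0.002, "dy": 0.04, "dz": 0, "yaw": 4.8}, {"dx": 0.002, "dy": 0.04, "dz": 0, "yaw": 0}, {"dx": 0.002, "dy": 0.04, "dz": 0, "yaw": 0}, {"dx": 0.002, "dy": 0.04, "dz": 0, "yaw": 0}, {"dx": 0.001, "dy": 0.011, "dz": -0.03, "yaw": 0}, {"dx": 0, "dy": 0, "dz": -0.03, "yaw": 0}, {"dx": 0, "dy": 0, "dz": -0.02, "yaw": 0}, {"dx": 0, "dy": 0, "dz": -0.012, "yaw": 0}, {"dx": 0, "dy": 0, "dz": -0.006, "yaw": 0}, {"dx": 0, "dy": 0, "dz": 0, "yaw": 0}], gripper=0.095)

```text
t: 8.25
eef_pos: [457.6, 113.3, 25.9]
tcp_rot: [-3.141, -0.0, 2.007]
ft_force: [-0.3, 0.0, 0.2]
opening: 0.999
grip_force: 0.0
```

Call:
arm_command(deltas=[{"dx": 0, "dy": 0, "dz": 0, "yaw": 0}, {"dx": 0, "dy": 0, "dz": 0, "yaw": 0}, {"dx": 0, "dy": 0, "dz": 0, "yaw": 0}, {"dx": 0, "dy": 0, "dz": 0, "yaw": 0}, {"dx": 0, "dy": 0, "dz": 0, "yaw": 0}, {"dx": 0, "dy": 0, "dz": 0, "yaw": 0}, {"dx": 0, "dy": 0, "dz": 0, "yaw": 0}, {"dx": 0, "dy": 0, "dz": 0, "yaw": 0}, {"dx": 0, "dy": 0, "dz": 0, "yaw": 0}, {"dx": 0, "dy": 0, "dz": 0, "yaw": 0}, {"dx": 0, "dy": 0, "dz": 0, "yaw": 0}, {"dx": 0, "dy": 0, "dz": 0, "yaw": 0}], gripper=0.0)

```text
t: 9.45
eef_pos: [457.8, 113.4, 26.2]
tcp_rot: [3.142, -0.0, 2.008]
ft_force: [-0.2, 0.1, -0.8]
opening: 0.05
grip_force: 0.0
```

Call:
arm_command(deltas=[{"dx": 0, "dy": 0, "dz": 0.003, "yaw": 0}, {"dx": 0, "dy": 0, "dz": 0.003, "yaw": 0}, {"dx": 0, "dy": 0, "dz": 0, "yaw": 0}])

```text
t: 9.75
eef_pos: [458.0, 113.4, 32.7]
tcp_rot: [3.141, 0.0, 2.009]
ft_force: [0.3, 0.2, 0.7]
opening: 0.006
grip_force: 0.0
```

```bash
python3 - <<'E'
from h import *
c=cam("top"); w=pts(c); save(c,"top3")
r,b,g,q=wedge(c,w); print(r,b.round().tolist(),len(q))
d=cam("side"); im=np.vstack([cv2.resize(c["color"][270:390,200:360],None,fx=3.5,fy=2.5),cv2.resize(d["color"][200:360,250:450],None,fx=2.8,fy=1.8)]); cv2.imwrite("pics/s3.png",im[...,::-1]); print(im.shape)
E
```

```text
Traceback (most recent call last):
  File "h.py", line 15, in wedge
    n,l,s,_=cv2.connectedComponentsWithStats(m); k=1+np.argmax(s[1:,4]); m=(l==k)
                                                     ~~~~~~~~~^^^^^^^^^
ValueError: attempt to get argmax of an empty sequence
```

Call:
arm_command(deltas=[{"dx": 0, "dy": 0, "dz": 0.03, "yaw": 0}, {"dx": 0, "dy": 0, "dz": 0.03, "yaw": 0}, {"dx": 0, "dy": 0, "dz": 0.03, "yaw": 0}, {"dx": 0, "dy": -0.045, "dz": 0, "yaw": 0}, {"dx": 0, "dy": -0.045, "dz": 0, "yaw": 0}, {"dx": 0, "dy": -0.045, "dz": 0, "yaw": 0}, {"dx": 0, "dy": -0.045, "dz": 0, "yaw": 0}, {"dx": 0, "dy": 0, "dz": 0, "yaw": 0}])

```text
t: 10.6
eef_pos: [458.0, -70.8, 122.3]
tcp_rot: [3.141, 0.001, 2.004]
ft_force: [0.3, -0.3, 0.6]
opening: 0.006
grip_force: 0.0
```

```bash
python3 - <<'E'
from h import *
c=cam("top"); w=pts(c); save(c,"top3")
d=cam("side"); im=np.vstack([cv2.resize(c["color"][270:390,200:360],None,fx=3.5,fy=2.5),cv2.resize(d["color"][200:360,250:450],None,fx=2.8,fy=1.8)]); cv2.imwrite("pics/s3.png",im[...,::-1]); print(im.shape)
r,b,g,q=wedge(c,w); print(r,b.round().tolist(),len(q))
E
```

```text
(588, 560, 3)
((422.9910583496094, 132.59927368164062), (34.69942092895508, 122.49044036865234), 19.59994125366211) [[386.0, 184.0], [427.0, 69.0], [460.0, 81.0], [419.0, 196.0]] 624
```

View pics/s3.png

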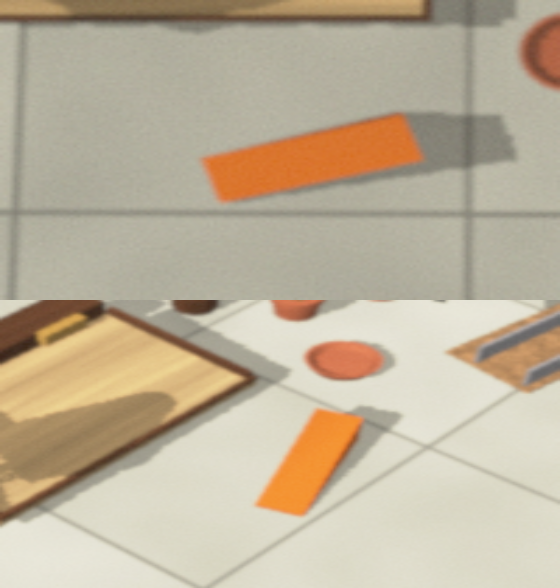

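```bash
python3 - <<'E'
from h import *
c=cv2.imread("pics/top3.png"); d=read_camera("side")["color"][...,::-1]
cv2.imwrite("pics/v4.png",np.vstack([c[260:480,150:640],d[100:480,150:640]]))
E
```

```text
(no output)
```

View pics/v4.png

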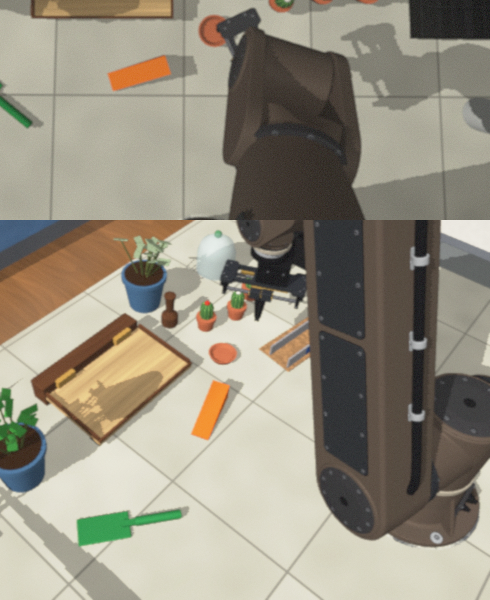

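```bash
python3 - <<'E'
from h import *
s=state();print(s["eef_pos"],s["t"])
for n in ("top","side"):
    c=cam(n); E=np.linalg.inv(np.array(c["extrinsics"]))
    for p in ([458,-71,122],[458,-71,103],[422,133,24],[469,85,0],[427,69,44],[460,81,44]):
        q=E@np.array(p+[1.]); print(n,p,(c["cx"]+c["fx"]*q[0]/-q[2]).round(1),(c["cy"]-c["fy"]*q[1]/-q[2]).round(1))
    if n=="side":
        im=cv2.resize(c["color"][130:290,330:490],None,fx=3.5,fy=3.5,interpolation=2); cv2.imwrite("pics/s5.png",im[...,::-1])
    w=pts(c); r,b,g,q=wedge(c,w); print(n,r,b.round().tolist(),g,np.degrees(np.arctan2(-g[1],-g[0])))
E
```

```text
[457.5235575  -66.4816733  122.18228821] 10.75
top [458, -71, 122] 393.0 320.3
top [458, -71, 103] 391.2 319.7
top [422, 133, 24] 288.0 333.7
top [469, 85, 0] 310.9 310.9
top [427, 69, 44] 318.6 332.4
top [460, 81, 44] 312.9 316.3
top ((423.4112548828125, 132.6502685546875), (34.45513916015625, 122.20849609375), 18.55625343322754) [[388.0, 185.0], [427.0, 69.0], [459.0, 80.0], [420.0, 196.0]] [ 0.08249078 -0.29899652 28.39481375] 105.42376048780179
side [458, -71, 122] 407.3 202.6
side [458, -71, 103] 406.2 208.5
side [422, 133, 24] 361.0 289.2
side [469, 85, 0] 357.5 272.5
side [427, 69, 44] 377.7 265.8
side [460, 81, 44] 362.9 261.3
side ((421.8156433105469, 133.19496154785156), (36.478843688964844, 126.71601867675781), 18.345521926879883) [[385.0, 188.0], [424.0, 67.0], [459.0, 79.0], [419.0, 199.0]] [ 0.10249922 -0.28705206 19.63671216] 109.65039376661088
```

View pics/s5.png

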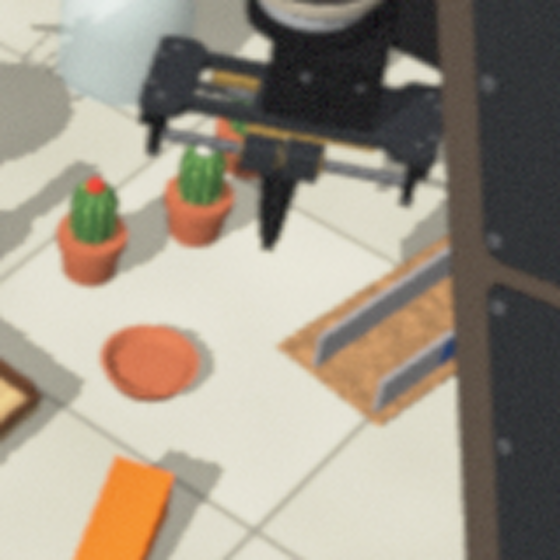

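```bash
python3 - <<'E'
from h import *
s=state();print(s["eef_pos"],s["t"])
c=cam("side");w=pts(c)
for v in range(176,208,3): print(v,[tuple(w[v,u].round().tolist()) for u in (402,405,407,410)])
for u,v in [(345,158),(350,172),(446,186)]: print(u,v,w[v,u].round())
E
```

```text
[457.64942322 -65.64913876 122.22988387] 10.85
176 [(457.0, -26.0, 232.0), (451.0, -29.0, 233.0), (448.0, -32.0, 233.0), (443.0, -35.0, 234.0)]
179 [(458.0, -29.0, 221.0), (451.0, -30.0, 224.0), (448.0, -34.0, 223.0), (441.0, -34.0, 228.0)]
182 [(582.0, -247.0, -3.0), (462.0, -52.0, 195.0), (458.0, -53.0, 197.0), (453.0, -57.0, 197.0)]
185 [(571.0, -231.0, 2.0), (460.0, -51.0, 188.0), (457.0, -54.0, 188.0), (451.0, -57.0, 189.0)]
188 [(563.0, -221.0, 3.0), (461.0, -54.0, 177.0), (457.0, -56.0, 178.0), (451.0, -58.0, 180.0)]
191 [(557.0, -211.0, 3.0), (458.0, -52.0, 171.0), (456.0, -57.0, 169.0), (448.0, -56.0, 174.0)]
194 [(551.0, -205.0, -0.0), (458.0, -54.0, 160.0), (454.0, -56.0, 162.0), (448.0, -58.0, 164.0)]
197 [(543.0, -192.0, 3.0), (457.0, -54.0, 152.0), (453.0, -56.0, 154.0), (528.0, -209.0, 1.0)]
200 [(536.0, -183.0, 3.0), (455.0, -53.0, 145.0), (451.0, -55.0, 146.0), (519.0, -194.0, 6.0)]
203 [(530.0, -176.0, 1.0), (526.0, -183.0, -1.0), (521.0, -185.0, 1.0), (515.0, -190.0, 1.0)]
206 [(526.0, -170.0, -3.0), (519.0, -174.0, -2.0), (513.0, -174.0, 2.0), (510.0, -183.0, -2.0)]
345 158 [ 759. -215.    2.]
350 172 [ 711. -180.   -0.]
446 186 [373. -67. 228.]
```

Call:
arm_command(deltas=[{"dx": 0, "dy": 0, "dz": 0, "yaw": 0}, {"dx": 0, "dy": 0, "dz": 0, "yaw": 0}, {"dx": 0, "dy": 0, "dz": 0, "yaw": 0}, {"dx": 0, "dy": 0, "dz": 0, "yaw": 0}, {"dx": 0, "dy": 0, "dz": 0, "yaw": 0}, {"dx": 0, "dy": 0, "dz": 0, "yaw": 0}, {"dx": 0, "dy": 0, "dz": 0, "yaw": 0}], gripper=0.06)

```text
t: 11.6
eef_pos: [457.8, -66.7, 122.3]
tcp_rot: [3.141, 0.0, 2.008]
ft_force: [1.2, 0.2, -0.5]
opening: 0.535
grip_force: 0.0
```

```bash
python3 - <<'E'
from h import *
s=state();print(s["eef_pos"],s["opening"])
c=cam("side");w=pts(c)
k=np.zeros((480,640),bool);k[140:230,340:455]=1
m=k&(w[...,2]>95)&(w[...,2]<190)&(np.hypot(w[...,0]-458,w[...,1]+60)<70)
vs,us=np.nonzero(m)
for u in range(us.min(),us.max()+1,2):
    t=vs[us==u]
    if len(t): print(u,t.max(),w[t.max(),u].round().tolist(),len(t))
E
```

```text
[457.78479802 -66.65664003 122.26746041] 0.535021333926655
393 198 [479.0, -41.0, 144.0] 17
395 195 [478.0, -45.0, 151.0] 13
397 187 [486.0, -62.0, 159.0] 7
417 203 [431.0, -67.0, 141.0] 2
419 202 [430.0, -72.0, 141.0] 11
421 198 [425.0, -69.0, 158.0] 12
423 193 [423.0, -69.0, 175.0] 6
```

The depth image shows the fingertips at z≈142 while the reported TCP is 122. The real tool therefore sits about 39 mm higher than stated, and both grasps passed above the wedge. I'll apply tip height ≈ reported z + 19.5 from here on.

Call:
arm_command(deltas=[{"dx": -0.005, "dy": 0.04, "dz": 0, "yaw": -6.7}, {"dx": -0.006, "dy": 0.04, "dz": 0, "yaw": 0}, {"dx": -0.006, "dy": 0.04, "dz": 0, "yaw": 0}, {"dx": -0.006, "dy": 0.042, "dz": 0, "yaw": 0}, {"dx": 0, "dy": 0, "dz": 0, "yaw": 0}, {"dx": 0, "dy": 0, "dz": -0.03, "yaw": 0}, {"dx": 0, "dy": 0, "dz": -0.03, "yaw": 0}, {"dx": 0, "dy": 0, "dz": -0.02, "yaw": 0}, {"dx": 0, "dy": 0, "dz": -0.02, "yaw": 0}, {"dx": 0, "dy": 0, "dz": -0.01, "yaw": 0}, {"dx": 0, "dy": 0, "dz": -0.01, "yaw": 0}, {"dx": 0, "dy": 0, "dz": -0.008, "yaw": 0}, {"dx": 0, "dy": 0, "dz": 0, "yaw": 0}], gripper=0.095)

```text
t: 12.95
eef_pos: [434.7, 95.2, -6.2]
tcp_rot: [-3.141, -0.0, 1.891]
ft_force: [0.4, 1.2, -0.0]
opening: 0.996
grip_force: 0.0
```

Call:
arm_command(deltas=[{"dx": 0, "dy": 0, "dz": -0.005, "yaw": 0}, {"dx": 0, "dy": 0, "dz": 0, "yaw": 0}, {"dx": 0, "dy": 0, "dz": 0, "yaw": 0}, {"dx": 0, "dy": 0, "dz": 0, "yaw": 0}, {"dx": 0, "dy": 0, "dz": 0, "yaw": 0}, {"dx": 0, "dy": 0, "dz": 0, "yaw": 0}, {"dx": 0, "dy": 0, "dz": 0, "yaw": 0}, {"dx": 0, "dy": 0, "dz": 0, "yaw": 0}, {"dx": 0, "dy": 0, "dz": 0, "yaw": 0}, {"dx": 0, "dy": 0, "dz": 0, "yaw": 0}], gripper=0.0)

```text
t: 13.95
eef_pos: [434.8, 95.4, -10.7]
tcp_rot: [3.141, 0.0, 1.892]
ft_force: [0.7, -0.4, 2.0]
opening: 0.42
grip_force: 30.0
```

Call:
arm_command(deltas=[{"dx": 0, "dy": 0, "dz": 0.006, "yaw": 0}, {"dx": 0, "dy": 0, "dz": 0.006, "yaw": 0}, {"dx": -0.002, "dy": 0.008, "dz": 0.0, "yaw": -7}, {"dx": -0.002, "dy": 0.008, "dz": 0, "yaw": -7}, {"dx": -0.002, "dy": 0.008, "dz": 0, "yaw": -7}, {"dx": -0.002, "dy": 0.008, "dz": 0, "yaw": -7}, {"dx": -0.002, "dy": 0.008, "dz": 0, "yaw": -7}, {"dx": -0.002, "dy": 0.008, "dz": 0, "yaw": -7}, {"dx": -0.002, "dy": 0.008, "dz": 0, "yaw": -7}, {"dx": -0.002, "dy": 0.008, "dz": 0, "yaw": -7}, {"dx": -0.002, "dy": 0.008, "dz": 0, "yaw": -7}, {"dx": -0.002, "dy": 0.008, "dz": 0, "yaw": -7}, {"dx": -0.002, "dy": 0.008, "dz": 0, "yaw": -7}, {"dx": -0.002, "dy": 0.008, "dz": 0, "yaw": -7}, {"dx": -0.001, "dy": 0.008, "dz": 0, "yaw": -7}, {"dx": 0, "dy": 0.0106, "dz": 0, "yaw": -7}, {"dx": 0, "dy": 0, "dz": 0, "yaw": -7}, {"dx": 0, "dy": 0, "dz": 0, "yaw": -2.7}, {"dx": 0, "dy": 0, "dz": 0, "yaw": 0}])

```text
t: 15.85
eef_pos: [409.8, 210.1, 1.7]
tcp_rot: [3.142, -0.0, 0.011]
ft_force: [-0.0, -0.1, -0.3]
opening: 0.42
grip_force: 30.0
```

```bash
python3 - <<'E'
from h import *
s=state();print(s["eef_pos"],s["opening"],s["grip_force"])
c=cam("top");w=pts(c)
try:
    r,b,g,q=wedge(c,w); print(r,b.round().tolist(),np.percentile(q[:,2],[2,50,98]))
except Exception as e: print(e)
E
```

```text
[409.77369016 210.06517696   1.67427239] 0.4200131618289814 29.98564124107361
((478.5645446777344, 209.4801025390625), (66.0799331665039, 34.24112319946289), 2.9329819679260254) [[445.0, 225.0], [446.0, 191.0], [512.0, 194.0], [511.0, 228.0]] [16.89114013 26.0563437  35.93148502]
```

Call:
arm_command(deltas=[{"dx": 0, "dy": 0, "dz": -0.006, "yaw": 0}, {"dx": 0, "dy": 0, "dz": -0.006, "yaw": 0}, {"dx": 0.008, "dy": 0, "dz": 0, "yaw": 0}, {"dx": 0.008, "dy": 0, "dz": 0, "yaw": 0}, {"dx": 0.008, "dy": 0, "dz": 0, "yaw": 0}, {"dx": 0.008, "dy": 0, "dz": 0, "yaw": 0}, {"dx": 0.008, "dy": 0, "dz": 0, "yaw": 0}, {"dx": 0.006, "dy": 0, "dz": 0, "yaw": 0}, {"dx": 0.006, "dy": 0, "dz": 0, "yaw": 0}, {"dx": 0.006, "dy": 0, "dz": 0, "yaw": 0}, {"dx": 0.006, "dy": 0, "dz": 0, "yaw": 0}, {"dx": 0.006, "dy": 0, "dz": 0, "yaw": 0}])

```text
t: 17.1
eef_pos: [479.3, 209.8, -11.1]
tcp_rot: [3.141, 0.002, 0.012]
ft_force: [-3.1, -0.1, -3.7]
opening: 0.423
grip_force: 30.0
```

Call:
arm_command(deltas=[{"dx": 0.006, "dy": 0, "dz": 0, "yaw": 0}, {"dx": 0.006, "dy": 0, "dz": 0, "yaw": 0}, {"dx": 0.006, "dy": 0, "dz": 0, "yaw": 0}, {"dx": 0.003, "dy": 0, "dz": 0, "yaw": 0}])

```text
t: 17.5
eef_pos: [501.4, 210.0, -10.8]
tcp_rot: [3.142, -0.0, 0.012]
ft_force: [-2.3, -0.1, -4.0]
opening: 0.42
grip_force: 30.0
```

Call:
arm_command(deltas=[{"dx": 0.003, "dy": 0, "dz": 0, "yaw": 0}, {"dx": 0.003, "dy": 0, "dz": 0, "yaw": 0}, {"dx": 0.003, "dy": 0, "dz": 0, "yaw": 0}, {"dx": 0.0, "dy": 0, "dz": 0, "yaw": 0}])

```text
t: 17.9
eef_pos: [510.4, 210.0, -10.6]
tcp_rot: [-3.141, -0.001, 0.012]
ft_force: [-0.8, -0.4, -3.8]
opening: 0.419
grip_force: 30.0
```

Call:
arm_command(deltas=[{"dx": 0.003, "dy": 0, "dz": 0, "yaw": 0}, {"dx": 0.002, "dy": 0, "dz": 0, "yaw": 0}, {"dx": 0.0, "dy": 0, "dz": 0, "yaw": 0}])

```text
t: 18.2
eef_pos: [515.2, 210.0, -10.8]
tcp_rot: [-3.142, -0.0, 0.012]
ft_force: [-1.2, -1.1, -5.0]
opening: 0.418
grip_force: 30.0
```

```bash
python3 - <<'E'
from h import *
c=cam("top");w=pts(c)
for u in (190,230,300,315): print(u,[w[v-2:v+3,u-2:u+3,2].mean().round(1) for v in (268,255,240,220,205)],w[268,u].round())
c=cam("side");w=pts(c)
x,y,z=w[...,0],w[...,1],w[...,2]
for y0 in (90,130,300,330):
    k=(abs(y-y0)<12)&(x>548)&(x<700)&(z>10)&(z<60)
    print(y0,k.sum(),[z[k&(abs(x-xx)<8)].mean().round(1) for xx in (560,600,640,680)])
E
```

```text
190 [np.float64(120.6), np.float64(39.6), np.float64(39.6), np.float64(39.7), np.float64(39.9)] [558. 340.  38.]
230 [np.float64(308.6), np.float64(39.8), np.float64(39.9), np.float64(39.9), np.float64(39.7)] [546. 208. 308.]
300 [np.float64(39.8), np.float64(40.0), np.float64(40.7), np.float64(nan), np.float64(40.3)] [560. 109.  41.]
315 [np.float64(40.2), np.float64(40.0), np.float64(41.0), np.float64(40.0), np.float64(39.4)] [560.  77.  39.]
90 1 [np.float64(nan), np.float64(nan), np.float64(nan), np.float64(nan)]
130 4 [np.float64(40.8), np.float64(nan), np.float64(nan), np.float64(nan)]
300 593 [np.float64(40.5), np.float64(40.7), np.float64(40.4), np.float64(40.8)]
330 600 [np.float64(40.6), np.float64(40.8), np.float64(40.8), np.float64(40.5)]<stdin>:8: RuntimeWarning: Mean of empty slice.
  ret = ret.dtype.type(ret / rcount)
```

Call:
arm_command(deltas=[{"dx": 0.002, "dy": 0, "dz": 0, "yaw": 0}, {"dx": 0.0, "dy": 0, "dz": 0, "yaw": 0}])

```text
t: 18.5
eef_pos: [516.3, 209.9, -11.0]
tcp_rot: [3.141, 0.001, 0.012]
ft_force: [-3.6, 0.3, -6.4]
opening: 0.42
grip_force: 30.0
```

Call:
arm_command(deltas=[{"dx": 0.002, "dy": 0, "dz": 0, "yaw": 0}, {"dx": 0.0, "dy": 0, "dz": 0, "yaw": 0}])

```text
t: 18.7
eef_pos: [517.5, 209.7, -11.3]
tcp_rot: [3.141, 0.003, 0.012]
ft_force: [-6.0, -0.1, -6.7]
opening: 0.418
grip_force: 30.0
```

Call:
arm_command(deltas=[{"dx": 0.002, "dy": 0, "dz": 0, "yaw": 0}, {"dx": 0.0, "dy": 0, "dz": 0, "yaw": 0}])

```text
t: 18.9
eef_pos: [518.3, 209.6, -11.5]
tcp_rot: [3.14, 0.005, 0.012]
ft_force: [-11.0, 0.4, -5.2]
opening: 0.419
grip_force: 30.0
```

Force is now rising against the stop, so I'll keep pushing to about 23 N.

Call:
arm_command(deltas=[{"dx": 0.002, "dy": 0, "dz": 0, "yaw": 0}, {"dx": 0.002, "dy": 0, "dz": 0, "yaw": 0}, {"dx": 0.0, "dy": 0, "dz": 0, "yaw": 0}])

```text
t: 19.2
eef_pos: [519.6, 209.5, -11.5]
tcp_rot: [3.139, 0.011, 0.012]
ft_force: [-21.8, 1.4, 1.7]
opening: 0.422
grip_force: 30.0
```

Call:
arm_command(deltas=[{"dx": 0.002, "dy": 0, "dz": 0, "yaw": 0}, {"dx": 0.0, "dy": 0, "dz": 0, "yaw": 0}])

```text
t: 19.4
eef_pos: [520.8, 209.5, -11.6]
tcp_rot: [3.139, 0.012, 0.012]
ft_force: [-24.6, 2.0, 4.2]
opening: 0.419
grip_force: 30.0
```

Call:
arm_command(deltas=[{"dx": 0.0, "dy": 0, "dz": 0, "yaw": 0}, {"dx": 0.0, "dy": 0, "dz": 0, "yaw": 0}, {"dx": 0.0, "dy": 0, "dz": 0, "yaw": 0}, {"dx": 0.0, "dy": 0, "dz": 0, "yaw": 0}, {"dx": 0.0, "dy": 0, "dz": 0, "yaw": 0}, {"dx": 0.0, "dy": 0, "dz": 0, "yaw": 0}, {"dx": -0.01, "dy": 0, "dz": 0.02, "yaw": 0}, {"dx": -0.01, "dy": 0, "dz": 0.03, "yaw": 0}, {"dx": -0.01, "dy": 0, "dz": 0.03, "yaw": 0}, {"dx": 0, "dy": -0.03, "dz": 0.03, "yaw": 0}, {"dx": 0, "dy": -0.04, "dz": 0.0, "yaw": 7}, {"dx": 0, "dy": -0.04, "dz": 0, "yaw": 7}, {"dx": 0, "dy": -0.04, "dz": 0, "yaw": 7}, {"dx": 0, "dy": -0.04, "dz": 0, "yaw": 7}, {"dx": 0, "dy": -0.04, "dz": 0, "yaw": 7}, {"dx": 0, "dy": -0.04, "dz": 0, "yaw": 7}, {"dx": 0, "dy": -0.04, "dz": 0, "yaw": 7}, {"dx": 0, "dy": -0.04, "dz": 0, "yaw": 7}, {"dx": 0, "dy": 0, "dz": 0, "yaw": 0}], gripper=0.095)

```text
t: 21.3
eef_pos: [498.1, -144.6, 100.0]
tcp_rot: [3.137, -0.0, 0.991]
ft_force: [-0.1, 1.2, -0.2]
opening: 0.998
grip_force: 0.0
```

```bash
cat >> h.py <<'E'
def ray(c,u,v,z):
    E=np.array(c["extrinsics"]); d=E[:3,:3]@np.array([(u-c["cx"])/c["fx"],-(v-c["cy"])/c["fy"],-1]); o=E[:3,3]; return o+d*(z-o[2])/d[2]
def board(c,w):
    x,y,z=w[...,0],w[...,1],w[...,2]
    return [(y0,xx,np.nanmedian(z[(abs(y-y0)<10)&(abs(x-xx)<6)&(z<60)]).round(1)) for y0 in (85,135,290,335) for xx in (552,620,690)]
def cacti(c,w):
    hsv=cv2.cvtColor(c["color"],cv2.COLOR_RGB2HSV); x,y,z=w[...,0],w[...,1],w[...,2]
    m=((hsv[...,0]>35)&(hsv[...,0]<85)&(hsv[...,1]>70)&(z>50)&(x>500)&(x<700)&(y>-450)&(y<385)).astype(np.uint8)
    n,l,s,ce=cv2.connectedComponentsWithStats(m); out=[]
    for k in range(1,n):
        if s[k,4]<40: continue
        u,v=ce[k]; zz=np.nanpercentile(z[l==k],95); b=40 if zz>100 else 0
        u0,v0=int(u),int(v); mm=np.zeros(z.shape,bool); mm[max(0,v0-25):v0+25,max(0,u0-25):u0+25]=1
        pot=mm&((hsv[...,0]<14)|(hsv[...,0]>172))&(hsv[...,1]>110)&(z>b+25)&(z<b+50)&(np.hypot(x-ray(c,u,v,b+60)[0],y-ray(c,u,v,b+60)[1])<34)
        cc=cv2.minEnclosingCircle(w[pot][:,:2].astype(np.float32)) if pot.sum()>20 else None
        out.append((ray(c,u,v,b+62)[:2].round(1).tolist(),round(float(zz)),None if cc is None else np.round([*cc[0],cc[1]],1).tolist(),int(s[k,4])))
    return out
E
python3 - <<'E'
from h import *
c=cam("top");w=pts(c);save(c,"top6")
print(board(c,w))
r,b,g,q=wedge(c,w);print(r,b.round().tolist())
for o in cacti(c,w): print(o)
cv2.imwrite("pics/v6.png",cv2.resize(c["color"][150:400,160:560],None,fx=2,fy=2)[...,::-1])
E
```

```text
[(85, 552, np.float64(40.2)), (85, 620, np.float64(39.9)), (85, 690, np.float64(39.6)), (135, 552, np.float64(40.4)), (135, 620, np.float64(39.5)), (135, 690, np.float64(40.0)), (290, 552, np.float64(39.7)), (290, 620, np.float64(39.8)), (290, 690, np.float64(39.4)), (335, 552, np.float64(40.0)), (335, 620, np.float64(40.3)), (335, 690, np.float64(39.9))]
((517.5214233398438, 207.15219116210938), (37.73337936401367, 35.169464111328125), 0.34819892048835754) [[499.0, 225.0], [499.0, 189.0], [536.0, 190.0], [536.0, 225.0]]
([611.1, -80.8], 81, [611.6, -81.8, 24.6], 133)
([600.4, -255.9], 81, [614.5, -252.6, 16.0], 102)
([598.2, -350.5], 81, [598.3, -353.7, 25.3], 174)
([578.9, -166.1], 81, [580.1, -168.0, 25.1], 140)
```

View pics/v6.png

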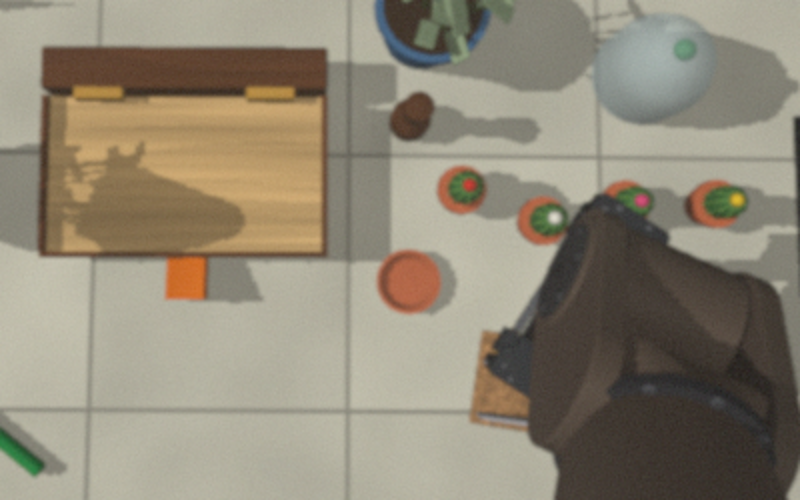

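The board reads 40 mm everywhere, so it's level, and the wedge sticks out about 38 mm at (187,278). All four cacti are present: red, white, pink and yellow. Next are the tongs.

Call:
arm_command(deltas=[{"dx": -0.03, "dy": -0.012, "dz": 0, "yaw": 6.3}, {"dx": -0.03, "dy": -0.012, "dz": 0, "yaw": 6.3}, {"dx": -0.03, "dy": -0.012, "dz": 0, "yaw": 6.3}, {"dx": -0.018, "dy": -0.013, "dz": 0, "yaw": 6.4}, {"dx": 0, "dy": 0, "dz": -0.03, "yaw": 0}, {"dx": 0, "dy": 0, "dz": -0.02, "yaw": 0}, {"dx": 0, "dy": 0, "dz": 0, "yaw": 0}], gripper=0.095)

```text
t: 22.05
eef_pos: [388.5, -188.2, 48.1]
tcp_rot: [-3.14, -0.001, 1.43]
ft_force: [-0.5, -0.2, -0.6]
opening: 0.997
grip_force: 0.0
```

```bash
python3 - <<'E'
from h import *
s=state();print(s["eef_pos"],s["tcp_rot"][2])
c=cam("side");save(c,"s7"); E=np.linalg.inv(np.array(c["extrinsics"]))
for p in ([389.8,-193.8,34],[402.4,-103,34],[s["eef_pos"][0],s["eef_pos"][1],69]):
    q=E@np.array(list(p)+[1.]); print(p,(c["cx"]+c["fx"]*q[0]/-q[2]).round(1),(c["cy"]-c["fy"]*q[1]/-q[2]).round(1))
cv2.imwrite("pics/v7.png",cv2.resize(c["color"][150:290,370:540],None,fx=4,fy=4,interpolation=2)[...,::-1])
E
```

```text
[ 388.54038525 -188.17389496   48.13986348] 1.4297700363991948
[389.8, -193.8, 34] 453.9 216.0
[402.4, -103, 34] 429.1 233.2
[np.float64(388.540385250792), np.float64(-188.17389495901648), 69] 455.9 207.3
```

View pics/v7.png

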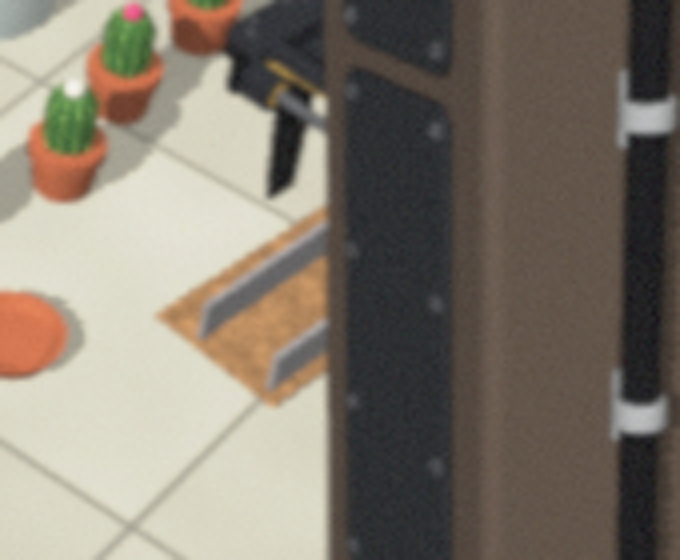

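Call:
arm_command(deltas=[{"dx": 0, "dy": 0, "dz": -0.02, "yaw": 0}, {"dx": 0, "dy": 0, "dz": -0.015, "yaw": 0}, {"dx": 0, "dy": 0, "dz": -0.01, "yaw": 0}, {"dx": 0, "dy": 0, "dz": -0.008, "yaw": 0}, {"dx": 0, "dy": 0, "dz": -0.005, "yaw": 0}, {"dx": 0, "dy": 0, "dz": 0, "yaw": 0}])

```text
t: 22.7
eef_pos: [388.8, -189.0, -8.9]
tcp_rot: [-3.141, -0.0, 1.431]
ft_force: [-0.1, 0.3, -0.2]
opening: 0.999
grip_force: 0.0
```

Call:
arm_command(deltas=[{"dx": 0, "dy": 0, "dz": 0, "yaw": 0}, {"dx": 0, "dy": 0, "dz": 0, "yaw": 0}, {"dx": 0, "dy": 0, "dz": 0, "yaw": 0}, {"dx": 0, "dy": 0, "dz": 0, "yaw": 0}, {"dx": 0, "dy": 0, "dz": 0, "yaw": 0}, {"dx": 0, "dy": 0, "dz": 0, "yaw": 0}, {"dx": 0, "dy": 0, "dz": 0, "yaw": 0}, {"dx": 0, "dy": 0, "dz": 0, "yaw": 0}], gripper=0.055)

```text
t: 23.5
eef_pos: [388.9, -189.1, -8.6]
tcp_rot: [3.141, 0.0, 1.431]
ft_force: [0.3, -0.8, 4.3]
opening: 0.579
grip_force: 5.0
```

Call:
arm_command(deltas=[{"dx": 0, "dy": 0, "dz": 0.005, "yaw": 0}, {"dx": 0, "dy": 0, "dz": 0.01, "yaw": 0}, {"dx": 0, "dy": 0, "dz": 0.015, "yaw": 0}, {"dx": 0, "dy": 0, "dz": 0.015, "yaw": 0}, {"dx": 0, "dy": 0, "dz": 0.01, "yaw": 0}, {"dx": 0.006, "dy": 0.009, "dz": 0, "yaw": -4}, {"dx": 0.006, "dy": 0.009, "dz": 0, "yaw": -7}, {"dx": 0.006, "dy": 0.009, "dz": 0, "yaw": -7}, {"dx": 0.006, "dy": 0.009, "dz": 0, "yaw": -7}, {"dx": 0.006, "dy": 0.009, "dz": 0, "yaw": -7}, {"dx": 0.006, "dy": 0.009, "dz": 0, "yaw": -7}, {"dx": 0.006, "dy": 0.009, "dz": 0, "yaw": -7}, {"dx": 0.006, "dy": 0.009, "dz": 0, "yaw": -7}, {"dx": 0.006, "dy": 0.009, "dz": 0, "yaw": -7}, {"dx": 0.006, "dy": 0.009, "dz": 0, "yaw": -7}, {"dx": 0.006, "dy": 0.009, "dz": 0, "yaw": -7}, {"dx": 0.006, "dy": 0.008, "dz": 0, "yaw": -6}, {"dx": 0, "dy": 0, "dz": 0, "yaw": -2}, {"dx": 0, "dy": 0, "dz": 0, "yaw": 0}, {"dx": 0, "dy": 0, "dz": 0, "yaw": 0}])

```text
t: 25.5
eef_pos: [460.6, -82.0, 46.5]
tcp_rot: [3.142, 0.0, 0.001]
ft_force: [-1.1, -0.0, -0.6]
opening: 0.582
grip_force: 3.8
```

```bash
python3 - <<'E'
from h import *
s=state();print(s["eef_pos"],s["tcp_rot"][2],s["opening"],s["grip_force"])
c=cam("side");save(c,"s8");w=pts(c);E=np.linalg.inv(np.array(c["extrinsics"]))
for p in ([546,-55,35],[546,-110,35],[546,-55,94],[546,-110,94],[546,-55,64],[546,-110,64]):
    q=E@np.array(list(p)+[1.]); print(p,(c["cx"]+c["fx"]*q[0]/-q[2]-320).round(1)*4,(c["cy"]-c["fy"]*q[1]/-q[2]-130).round(1)*4)
cv2.imwrite("pics/v8.png",cv2.resize(c["color"][130:270,320:490],None,fx=4,fy=4,interpolation=2)[...,::-1])
E
```

```text
[460.64146166 -82.04386388  46.48997531] 0.0009240970726265285 0.5820250799731332 3.7502749264240265
[546, -55, 35] 199.6 339.2
[546, -110, 35] 253.6 294.0
[546, -55, 94] 207.6 269.2
[546, -110, 94] 263.2 224.0
[546, -55, 64] 203.6 305.2
[546, -110, 64] 258.0 260.0
```

View pics/v8.png

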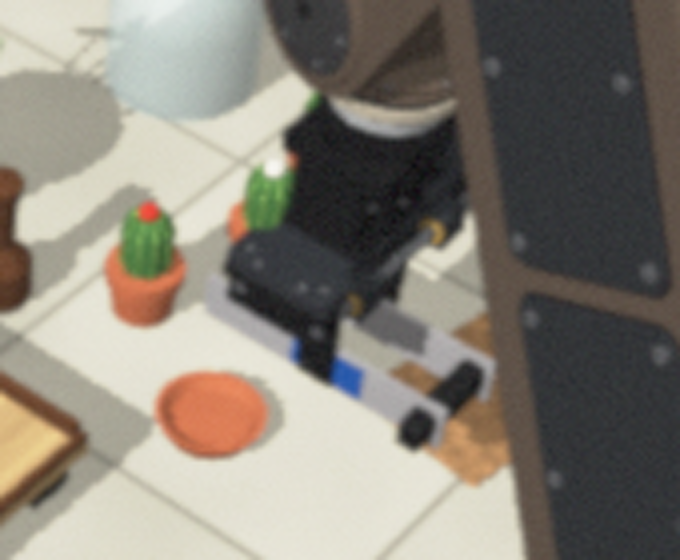

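Call:
arm_command(deltas=[{"dx": 0.01, "dy": 0, "dz": -0.008, "yaw": 0}, {"dx": 0.015, "dy": 0, "dz": -0.008, "yaw": 0}, {"dx": 0.015, "dy": 0, "dz": 0, "yaw": 0}, {"dx": 0.015, "dy": 0, "dz": 0, "yaw": 0}, {"dx": 0.01, "dy": 0, "dz": 0, "yaw": 0}, {"dx": 0.01, "dy": 0, "dz": 0, "yaw": 0}, {"dx": 0.005, "dy": 0, "dz": 0, "yaw": 0}, {"dx": 0, "dy": 0, "dz": 0, "yaw": 0}])

```text
t: 26.35
eef_pos: [541.1, -82.1, 30.1]
tcp_rot: [3.141, -0.0, -0.0]
ft_force: [-0.3, 0.1, -2.2]
opening: 0.578
grip_force: 3.8
```

Call:
arm_command(deltas=[{"dx": 0, "dy": 0, "dz": 0, "yaw": 0}, {"dx": 0, "dy": 0, "dz": 0, "yaw": 0}, {"dx": 0, "dy": 0, "dz": 0, "yaw": 0}, {"dx": 0, "dy": 0, "dz": 0, "yaw": 0}, {"dx": 0, "dy": 0, "dz": 0, "yaw": 0}, {"dx": 0, "dy": 0, "dz": 0, "yaw": 0}], gripper=0.02)

```text
t: 26.95
eef_pos: [540.7, -82.1, 30.3]
tcp_rot: [3.141, 0.0, -0.0]
ft_force: [0.1, 0.4, -0.3]
opening: 0.43
grip_force: 30.0
```

Call:
arm_command(deltas=[{"dx": 0, "dy": 0, "dz": 0.005, "yaw": 0}, {"dx": 0, "dy": 0, "dz": 0.01, "yaw": 0}, {"dx": 0, "dy": 0, "dz": 0.015, "yaw": 0}, {"dx": 0, "dy": 0, "dz": 0.02, "yaw": 0}, {"dx": 0, "dy": 0, "dz": 0.015, "yaw": 0}, {"dx": 0, "dy": 0, "dz": 0.005, "yaw": 0}, {"dx": 0, "dy": 0, "dz": 0, "yaw": 0}])

```text
t: 27.65
eef_pos: [541.1, -82.1, 101.1]
tcp_rot: [3.141, -0.002, -0.0]
ft_force: [-0.3, -0.2, -2.1]
opening: 0.429
grip_force: 30.0
```

```bash
python3 - <<'E'
from h import *
s=state();print(s["eef_pos"],s["tcp_rot"],s["opening"],s["grip_force"])
c=cam("side");save(c,"s9")
cv2.imwrite("pics/v9.png",cv2.resize(c["color"][110:270,300:490],None,fx=4,fy=3.7,interpolation=2)[...,::-1])
E
```

```text
[541.05233612 -82.07979876 101.14914054] [ 3.14108512e+00 -1.55386512e-03 -3.26542210e-04] 0.42857325908428523 29.99076157808304
```

View pics/v9.png

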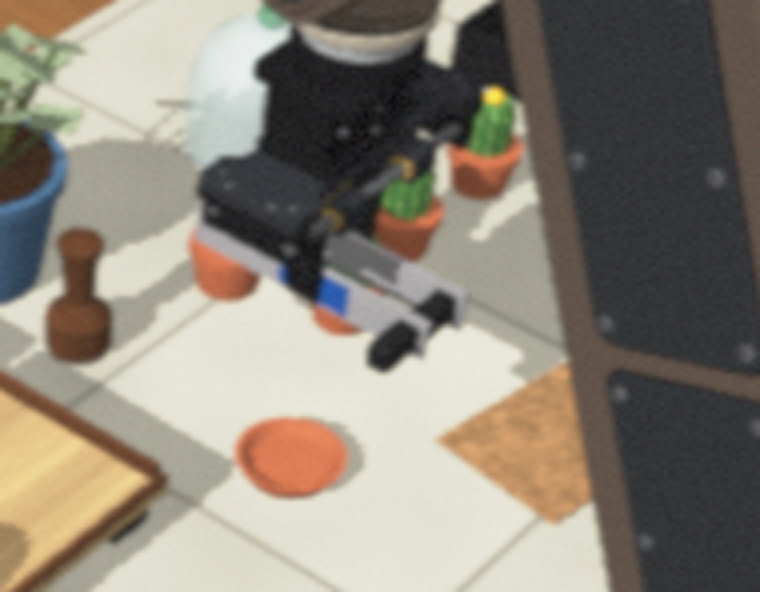

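The cactus is held level in the tongs. I'll carry it to the far place on the board.

Call:
arm_command(deltas=[{"dx": 0.001, "dy": 0.01, "dz": 0, "yaw": 0}, {"dx": 0.001, "dy": 0.02, "dz": 0, "yaw": 0}, {"dx": 0.001, "dy": 0.03, "dz": 0, "yaw": 0}, {"dx": 0.001, "dy": 0.035, "dz": 0, "yaw": 0}, {"dx": 0.001, "dy": 0.035, "dz": 0, "yaw": 0}, {"dx": 0.001, "dy": 0.035, "dz": 0, "yaw": 0}, {"dx": 0.001, "dy": 0.035, "dz": 0, "yaw": 0}, {"dx": 0.001, "dy": 0.035, "dz": 0, "yaw": 0}, {"dx": 0.001, "dy": 0.035, "dz": 0, "yaw": 0}, {"dx": 0.001, "dy": 0.035, "dz": 0, "yaw": 0}, {"dx": 0.001, "dy": 0.035, "dz": 0, "yaw": 0}, {"dx": 0, "dy": 0.03, "dz": 0, "yaw": 0}, {"dx": 0, "dy": 0.02, "dz": 0, "yaw": 0}, {"dx": 0, "dy": 0.007, "dz": 0, "yaw": 0}, {"dx": 0, "dy": 0, "dz": 0, "yaw": 0}, {"dx": 0, "dy": 0, "dz": -0.01, "yaw": 0}, {"dx": 0, "dy": 0, "dz": -0.01, "yaw": 0}, {"dx": 0, "dy": 0, "dz": -0.005, "yaw": 0}, {"dx": 0, "dy": 0, "dz": 0, "yaw": 0}])

```text
t: 29.6
eef_pos: [551.5, 314.1, 74.1]
tcp_rot: [3.141, 0.002, -0.001]
ft_force: [-0.3, -0.5, -1.3]
opening: 0.432
grip_force: 30.0
```

Call:
arm_command(deltas=[{"dx": 0, "dy": 0, "dz": -0.002, "yaw": 0}, {"dx": 0, "dy": 0, "dz": -0.002, "yaw": 0}, {"dx": 0, "dy": 0, "dz": 0, "yaw": 0}])

```text
t: 29.9
eef_pos: [551.7, 314.9, 71.2]
tcp_rot: [3.141, 0.0, -0.0]
ft_force: [-0.6, -0.2, -2.3]
opening: 0.43
grip_force: 30.0
```

Call:
arm_command(deltas=[{"dx": 0, "dy": 0, "dz": -0.001, "yaw": 0}, {"dx": 0, "dy": 0, "dz": 0, "yaw": 0}])

```text
t: 30.1
eef_pos: [551.8, 315.0, 70.4]
tcp_rot: [-3.142, -0.0, -0.0]
ft_force: [-0.3, -0.6, -1.6]
opening: 0.43
grip_force: 30.0
```

Call:
arm_command(deltas=[{"dx": 0, "dy": 0, "dz": 0, "yaw": 0}, {"dx": 0, "dy": 0, "dz": 0, "yaw": 0}, {"dx": 0, "dy": 0, "dz": 0, "yaw": 0}, {"dx": 0, "dy": 0, "dz": 0, "yaw": 0}, {"dx": 0, "dy": 0, "dz": 0, "yaw": 0}], gripper=0.055)

```text
t: 30.6
eef_pos: [551.8, 315.0, 70.3]
tcp_rot: [3.142, -0.0, -0.0]
ft_force: [-1.1, 0.6, -0.6]
opening: 0.579
grip_force: 3.8
```

Call:
arm_command(deltas=[{"dx": -0.01, "dy": 0, "dz": 0, "yaw": 0}, {"dx": -0.02, "dy": 0, "dz": 0, "yaw": 0}, {"dx": -0.03, "dy": 0, "dz": 0, "yaw": 0}, {"dx": -0.03, "dy": 0, "dz": 0, "yaw": 0}, {"dx": -0.015, "dy": -0.02, "dz": 0, "yaw": 0}, {"dx": 0, "dy": -0.03, "dz": 0, "yaw": 0}, {"dx": 0, "dy": 0, "dz": 0, "yaw": 0}])

```text
t: 31.3
eef_pos: [445.3, 263.0, 70.5]
tcp_rot: [3.141, 0.001, -0.001]
ft_force: [0.4, 1.6, -1.3]
opening: 0.579
grip_force: 3.7
```

```bash
python3 - <<'E'
from h import *
s=state();print(s["eef_pos"],s["opening"],s["grip_force"])
c=cam("top");w=pts(c);save(c,"t10")
for o in cacti(c,w): print(o)
r,b,g,q=wedge(c,w);print(r)
c=cam("side");save(c,"s10")
for o in cacti(c,pts(c)): print(o)
E
```

```text
[445.3456142  262.97611826  70.48800105] 0.5794280948485263 3.7445221468806267
([622.6, 311.7], 121, [622.8, 313.4, 25.8], 156)
([596.7, -253.2], 81, [597.8, -255.5, 24.8], 154)
([598.6, -350.5], 81, [598.8, -353.6, 25.2], 174)
([578.5, -165.7], 81, [579.5, -167.4, 24.7], 138)
((526.5635375976562, 207.59454345703125), (36.58930206298828, 22.172992706298828), 82.35844421386719)
([617.7, 320.1], 121, [622.2, 316.7, 25.9], 200)
```

Call:
arm_command(deltas=[{"dx": 0, "dy": -0.02, "dz": 0, "yaw": 0}, {"dx": 0, "dy": -0.035, "dz": 0, "yaw": 0}, {"dx": 0, "dy": -0.04, "dz": 0, "yaw": 0}, {"dx": 0, "dy": -0.04, "dz": 0, "yaw": 0}, {"dx": 0, "dy": -0.04, "dz": 0, "yaw": 0}, {"dx": 0, "dy": -0.04, "dz": 0, "yaw": 0}, {"dx": 0, "dy": -0.04, "dz": 0, "yaw": 0}, {"dx": 0, "dy": -0.04, "dz": 0, "yaw": 0}, {"dx": 0, "dy": -0.04, "dz": 0, "yaw": 0}, {"dx": -0.01, "dy": -0.04, "dz": 0, "yaw": 0}, {"dx": -0.005, "dy": -0.034, "dz": -0.01, "yaw": 0}, {"dx": 0, "dy": -0.022, "dz": -0.015, "yaw": 0}, {"dx": 0, "dy": 0, "dz": -0.015, "yaw": 0}, {"dx": 0, "dy": 0, "dz": 0, "yaw": 0}, {"dx": 0, "dy": 0, "dz": 0, "yaw": 0}])

```text
t: 32.9
eef_pos: [432.0, -165.5, 30.3]
tcp_rot: [-3.141, 0.0, 0.0]
ft_force: [-0.8, 1.3, -0.8]
opening: 0.576
grip_force: 3.7
```

Call:
arm_command(deltas=[{"dx": 0.015, "dy": 0, "dz": 0, "yaw": 0}, {"dx": 0.015, "dy": 0, "dz": 0, "yaw": 0}, {"dx": 0.012, "dy": 0, "dz": 0, "yaw": 0}, {"dx": 0, "dy": 0, "dz": 0, "yaw": 0}])

```text
t: 33.3
eef_pos: [475.4, -165.7, 30.9]
tcp_rot: [3.141, -0.002, 0.001]
ft_force: [0.5, -0.3, 0.1]
opening: 0.58
grip_force: 3.7
```

Call:
arm_command(deltas=[{"dx": 0.01, "dy": -0.002, "dz": 0, "yaw": 0}, {"dx": 0.012, "dy": 0, "dz": 0, "yaw": 0}, {"dx": 0.008, "dy": 0, "dz": 0, "yaw": 0}, {"dx": 0.005, "dy": 0, "dz": 0, "yaw": 0}, {"dx": 0, "dy": 0, "dz": 0, "yaw": 0}])

```text
t: 33.8
eef_pos: [509.3, -168.0, 30.1]
tcp_rot: [3.141, -0.0, -0.0]
ft_force: [-0.9, -1.0, -0.7]
opening: 0.582
grip_force: 3.7
```

Call:
arm_command(deltas=[{"dx": 0, "dy": 0, "dz": 0, "yaw": 0}, {"dx": 0, "dy": 0, "dz": 0, "yaw": 0}, {"dx": 0, "dy": 0, "dz": 0, "yaw": 0}, {"dx": 0, "dy": 0, "dz": 0, "yaw": 0}, {"dx": 0, "dy": 0, "dz": 0, "yaw": 0}, {"dx": 0, "dy": 0, "dz": 0, "yaw": 0}], gripper=0.02)

```text
t: 34.4
eef_pos: [508.7, -168.1, 30.3]
tcp_rot: [3.142, 0.0, -0.0]
ft_force: [-0.3, -1.1, -1.4]
opening: 0.429
grip_force: 30.0
```

Call:
arm_command(deltas=[{"dx": 0, "dy": 0, "dz": 0.005, "yaw": 0}, {"dx": 0, "dy": 0, "dz": 0.01, "yaw": 0}, {"dx": 0, "dy": 0, "dz": 0.015, "yaw": 0}, {"dx": 0, "dy": 0, "dz": 0.02, "yaw": 0}, {"dx": 0, "dy": 0, "dz": 0.015, "yaw": 0}, {"dx": 0, "dy": 0, "dz": 0.005, "yaw": 0}, {"dx": 0, "dy": 0, "dz": 0, "yaw": 0}])

```text
t: 35.1
eef_pos: [509.0, -168.1, 101.2]
tcp_rot: [3.141, -0.002, -0.0]
ft_force: [0.0, 0.5, -2.1]
opening: 0.427
grip_force: 30.0
```

```bash
python3 - <<'E'
from h import *
c=cam("top");w=pts(c)
for o in cacti(c,w): print(o)
E
```

```text
([622.5, 311.7], 121, [622.5, 313.1, 25.7], 154)
([598.5, -350.6], 81, [598.3, -353.8, 25.5], 173)
([581.6, -178.6], 152, None, 142)
```

Call:
arm_command(deltas=[{"dx": 0.003, "dy": 0.012, "dz": 0, "yaw": 0}, {"dx": 0.004, "dy": 0.025, "dz": 0, "yaw": 0}, {"dx": 0.004, "dy": 0.035, "dz": 0, "yaw": 0}, {"dx": 0.004, "dy": 0.035, "dz": 0, "yaw": 0}, {"dx": 0.004, "dy": 0.035, "dz": 0, "yaw": 0}, {"dx": 0.004, "dy": 0.035, "dz": 0, "yaw": 0}, {"dx": 0.004, "dy": 0.035, "dz": 0, "yaw": 0}, {"dx": 0.004, "dy": 0.035, "dz": 0, "yaw": 0}, {"dx": 0.004, "dy": 0.035, "dz": 0, "yaw": 0}, {"dx": 0.004, "dy": 0.035, "dz": 0, "yaw": 0}, {"dx": 0.004, "dy": 0.035, "dz": 0, "yaw": 0}, {"dx": 0, "dy": 0.03, "dz": 0, "yaw": 0}, {"dx": 0, "dy": 0.02, "dz": 0, "yaw": 0}, {"dx": 0, "dy": 0.011, "dz": 0, "yaw": 0}, {"dx": 0, "dy": 0, "dz": 0, "yaw": 0}, {"dx": 0, "dy": 0, "dz": -0.01, "yaw": 0}, {"dx": 0, "dy": 0, "dz": -0.01, "yaw": 0}, {"dx": 0, "dy": 0, "dz": -0.005, "yaw": 0}, {"dx": 0, "dy": 0, "dz": 0, "yaw": 0}])

```text
t: 37.05
eef_pos: [551.4, 244.1, 74.1]
tcp_rot: [3.141, 0.002, -0.001]
ft_force: [0.6, 0.4, -1.8]
opening: 0.434
grip_force: 30.0
```

Call:
arm_command(deltas=[{"dx": 0, "dy": 0, "dz": -0.002, "yaw": 0}, {"dx": 0, "dy": 0, "dz": -0.002, "yaw": 0}, {"dx": 0, "dy": 0, "dz": -0.001, "yaw": 0}, {"dx": 0, "dy": 0, "dz": 0, "yaw": 0}, {"dx": 0, "dy": 0, "dz": 0, "yaw": 0}])

```text
t: 37.55
eef_pos: [551.8, 245.0, 70.4]
tcp_rot: [3.142, -0.0, -0.0]
ft_force: [0.4, -0.8, -1.7]
opening: 0.427
grip_force: 30.0
```

Call:
arm_command(deltas=[{"dx": 0, "dy": 0, "dz": 0, "yaw": 0}, {"dx": 0, "dy": 0, "dz": 0, "yaw": 0}, {"dx": 0, "dy": 0, "dz": 0, "yaw": 0}, {"dx": 0, "dy": 0, "dz": 0, "yaw": 0}, {"dx": 0, "dy": 0, "dz": 0, "yaw": 0}, {"dx": -0.01, "dy": 0, "dz": 0, "yaw": 0}, {"dx": -0.02, "dy": 0, "dz": 0, "yaw": 0}, {"dx": -0.03, "dy": 0, "dz": 0, "yaw": 0}, {"dx": -0.03, "dy": 0, "dz": 0, "yaw": 0}, {"dx": -0.014, "dy": -0.02, "dz": 0, "yaw": 0}, {"dx": 0, "dy": -0.035, "dz": 0, "yaw": 0}, {"dx": 0, "dy": -0.04, "dz": 0, "yaw": 0}, {"dx": 0, "dy": -0.04, "dz": 0, "yaw": 0}, {"dx": 0, "dy": -0.04, "dz": 0, "yaw": 0}, {"dx": 0, "dy": -0.04, "dz": 0, "yaw": 0}], gripper=0.055)

```text
t: 39.05
eef_pos: [446.9, 28.7, 70.4]
tcp_rot: [3.142, -0.0, 0.0]
ft_force: [0.8, 0.1, -1.5]
opening: 0.579
grip_force: 3.7
```

```bash
python3 - <<'E'
from h import *
s=state();print(s["eef_pos"],s["opening"],s["grip_force"])
c=cam("top");w=pts(c);save(c,"t11")
for o in cacti(c,w): print(o)
print(board(c,w)[9:])
E
```

```text
[446.92759448  28.7262492   70.44869339] 0.5791906687580123 3.7408924475312233
([622.6, 311.7], 120, [622.8, 313.2, 25.8], 151)
([621.1, 242.9], 121, [622.2, 243.4, 25.9], 149)
([596.4, -253.3], 81, [597.6, -256.0, 24.5], 158)
([598.7, -350.8], 81, [598.4, -354.1, 25.6], 176)
[(335, 552, np.float64(40.4)), (335, 620, np.float64(nan)), (335, 690, np.float64(40.2))]
  return np.nanmean(a, axis, out=out, keepdims=keepdims)
```

Call:
arm_command(deltas=[{"dx": 0, "dy": -0.04, "dz": 0, "yaw": 0}, {"dx": 0, "dy": -0.04, "dz": 0, "yaw": 0}, {"dx": 0, "dy": -0.04, "dz": 0, "yaw": 0}, {"dx": 0, "dy": -0.04, "dz": 0, "yaw": 0}, {"dx": 0, "dy": -0.04, "dz": 0, "yaw": 0}, {"dx": 0, "dy": -0.04, "dz": 0, "yaw": 0}, {"dx": 0, "dy": -0.03, "dz": -0.01, "yaw": 0}, {"dx": 0, "dy": -0.016, "dz": -0.015, "yaw": 0}, {"dx": 0, "dy": 0, "dz": -0.015, "yaw": 0}, {"dx": 0, "dy": 0, "dz": 0, "yaw": 0}, {"dx": 0, "dy": 0, "dz": 0, "yaw": 0}, {"dx": 0, "dy": 0, "dz": 0, "yaw": 0}])

```text
t: 40.3
eef_pos: [448.0, -255.6, 31.0]
tcp_rot: [3.141, -0.001, 0.0]
ft_force: [0.2, -0.2, -0.1]
opening: 0.578
grip_force: 3.7
```

Call:
arm_command(deltas=[{"dx": 0.015, "dy": -0.001, "dz": 0, "yaw": 0}, {"dx": 0.015, "dy": 0, "dz": 0, "yaw": 0}, {"dx": 0.015, "dy": 0, "dz": 0, "yaw": 0}, {"dx": 0.012, "dy": 0, "dz": 0, "yaw": 0}, {"dx": 0.01, "dy": 0, "dz": 0, "yaw": 0}, {"dx": 0.008, "dy": 0, "dz": 0, "yaw": 0}, {"dx": 0.005, "dy": 0, "dz": 0, "yaw": 0}, {"dx": 0, "dy": 0, "dz": 0, "yaw": 0}])

```text
t: 41.1
eef_pos: [528.1, -257.0, 30.2]
tcp_rot: [3.141, -0.0, -0.0]
ft_force: [0.3, -0.2, -1.1]
opening: 0.581
grip_force: 3.7
```

Call:
arm_command(deltas=[{"dx": 0, "dy": 0, "dz": 0, "yaw": 0}, {"dx": 0, "dy": 0, "dz": 0, "yaw": 0}, {"dx": 0, "dy": 0, "dz": 0, "yaw": 0}, {"dx": 0, "dy": 0, "dz": 0, "yaw": 0}, {"dx": 0, "dy": 0, "dz": 0, "yaw": 0}, {"dx": 0, "dy": 0, "dz": 0, "yaw": 0}], gripper=0.02)

```text
t: 41.7
eef_pos: [527.7, -257.1, 30.3]
tcp_rot: [3.142, 0.0, -0.0]
ft_force: [-0.2, 0.1, -1.0]
opening: 0.434
grip_force: 30.0
```

Call:
arm_command(deltas=[{"dx": 0, "dy": 0, "dz": 0.005, "yaw": 0}, {"dx": 0, "dy": 0, "dz": 0.01, "yaw": 0}, {"dx": 0, "dy": 0, "dz": 0.015, "yaw": 0}, {"dx": 0, "dy": 0, "dz": 0.02, "yaw": 0}, {"dx": 0, "dy": 0, "dz": 0.015, "yaw": 0}, {"dx": 0, "dy": 0, "dz": 0.005, "yaw": 0}, {"dx": 0, "dy": 0, "dz": 0, "yaw": 0}])

```text
t: 42.4
eef_pos: [528.1, -257.2, 101.2]
tcp_rot: [3.141, -0.001, -0.0]
ft_force: [-0.4, 0.7, -1.8]
opening: 0.431
grip_force: 30.0
```

Call:
arm_command(deltas=[{"dx": 0.002, "dy": 0.012, "dz": 0, "yaw": 0}, {"dx": 0.002, "dy": 0.025, "dz": 0, "yaw": 0}, {"dx": 0.002, "dy": 0.035, "dz": 0, "yaw": 0}, {"dx": 0.002, "dy": 0.035, "dz": 0, "yaw": 0}, {"dx": 0.002, "dy": 0.035, "dz": 0, "yaw": 0}, {"dx": 0.002, "dy": 0.035, "dz": 0, "yaw": 0}, {"dx": 0.002, "dy": 0.035, "dz": 0, "yaw": 0}, {"dx": 0.002, "dy": 0.035, "dz": 0, "yaw": 0}, {"dx": 0.002, "dy": 0.035, "dz": 0, "yaw": 0}, {"dx": 0.002, "dy": 0.035, "dz": 0, "yaw": 0}, {"dx": 0.002, "dy": 0.035, "dz": 0, "yaw": 0}, {"dx": 0.002, "dy": 0.035, "dz": 0, "yaw": 0}, {"dx": 0, "dy": 0.025, "dz": 0, "yaw": 0}, {"dx": 0, "dy": 0.015, "dz": 0, "yaw": 0}, {"dx": 0, "dy": 0.005, "dz": 0, "yaw": 0}, {"dx": 0, "dy": 0, "dz": -0.01, "yaw": 0}, {"dx": 0, "dy": 0, "dz": -0.01, "yaw": 0}, {"dx": 0, "dy": 0, "dz": -0.005, "yaw": 0}, {"dx": 0, "dy": 0, "dz": 0, "yaw": 0}])

```text
t: 44.3
eef_pos: [551.4, 174.0, 74.1]
tcp_rot: [3.141, 0.002, -0.002]
ft_force: [-0.2, -0.0, -1.4]
opening: 0.43
grip_force: 30.0
```

Call:
arm_command(deltas=[{"dx": 0, "dy": 0, "dz": -0.002, "yaw": 0}, {"dx": 0, "dy": 0, "dz": -0.002, "yaw": 0}, {"dx": 0, "dy": 0, "dz": -0.001, "yaw": 0}, {"dx": 0, "dy": 0, "dz": 0, "yaw": 0}, {"dx": 0, "dy": 0, "dz": 0, "yaw": 0}])

```text
t: 44.8
eef_pos: [551.8, 175.0, 70.4]
tcp_rot: [3.142, -0.0, -0.0]
ft_force: [0.3, 0.1, -2.2]
opening: 0.426
grip_force: 30.0
```

Call:
arm_command(deltas=[{"dx": 0, "dy": 0, "dz": 0, "yaw": 0}, {"dx": 0, "dy": 0, "dz": 0, "yaw": 0}, {"dx": 0, "dy": 0, "dz": 0, "yaw": 0}, {"dx": 0, "dy": 0, "dz": 0, "yaw": 0}, {"dx": 0, "dy": 0, "dz": 0, "yaw": 0}, {"dx": -0.01, "dy": 0, "dz": 0, "yaw": 0}, {"dx": -0.02, "dy": 0, "dz": 0, "yaw": 0}, {"dx": -0.03, "dy": 0, "dz": 0, "yaw": 0}, {"dx": -0.03, "dy": 0, "dz": 0, "yaw": 0}, {"dx": -0.014, "dy": -0.02, "dz": 0, "yaw": 0}, {"dx": 0, "dy": -0.035, "dz": 0, "yaw": 0}, {"dx": 0, "dy": -0.04, "dz": 0, "yaw": 0}, {"dx": 0, "dy": -0.04, "dz": 0, "yaw": 0}, {"dx": 0, "dy": -0.04, "dz": 0, "yaw": 0}, {"dx": 0, "dy": -0.04, "dz": 0, "yaw": 0}], gripper=0.055)

```text
t: 46.3
eef_pos: [446.9, -41.3, 70.4]
tcp_rot: [3.141, -0.0, -0.0]
ft_force: [0.2, 0.3, -1.5]
opening: 0.579
grip_force: 3.7
```

```bash
python3 - <<'E' 2>/dev/null
from h import *
s=state();print(s["eef_pos"],s["opening"],s["grip_force"])
c=cam("top");w=pts(c);save(c,"t12")
for o in cacti(c,w): print(o)
w0=np.load("top_w.npy");print(w0[250,548:580:4].round().tolist(),w0[290,548:580:4].round().tolist())
E
```

```text
[446.92763286 -41.31644604  70.43338489] 0.5791401134677219 3.740420490503311
([622.5, 311.5], 121, [622.3, 313.0, 25.7], 151)
([621.1, 242.9], 121, [622.0, 243.0, 25.7], 149)
([620.7, 173.9], 122, [621.6, 173.5, 25.7], 121)
([598.4, -350.3], 81, [598.9, -353.7, 24.9], 173)
[[606.0, -438.0, 2.0], [607.0, -449.0, -1.0], [607.0, -457.0, -0.0], [606.0, -462.0, 7.0], [605.0, -461.0, 25.0], [603.0, -461.0, 40.0], [607.0, -491.0, 4.0], [607.0, -499.0, 4.0]] [[518.0, -437.0, -3.0], [518.0, -446.0, -3.0], [518.0, -454.0, -1.0], [518.0, -462.0, 0.0], [519.0, -462.0, 16.0], [519.0, -462.0, 32.0], [519.0, -463.0, 44.0], [519.0, -497.0, 2.0]]
```

Call:
arm_command(deltas=[{"dx": 0, "dy": -0.04, "dz": 0, "yaw": 0}, {"dx": 0, "dy": -0.04, "dz": 0, "yaw": 0}, {"dx": 0, "dy": -0.04, "dz": 0, "yaw": 0}, {"dx": 0, "dy": -0.04, "dz": 0, "yaw": 0}, {"dx": 0, "dy": -0.04, "dz": 0, "yaw": 0}, {"dx": 0, "dy": -0.03, "dz": 0, "yaw": 0}, {"dx": 0, "dy": -0.02, "dz": 0, "yaw": 0}, {"dx": 0, "dy": 0, "dz": 0, "yaw": 0}])

```text
t: 47.15
eef_pos: [447.5, -291.5, 70.2]
tcp_rot: [3.141, -0.0, -0.002]
ft_force: [0.4, -0.6, -0.2]
opening: 0.58
grip_force: 3.7
```

Call:
arm_command(deltas=[{"dx": 0, "dy": -0.03, "dz": -0.01, "yaw": 0}, {"dx": 0, "dy": -0.024, "dz": -0.015, "yaw": 0}, {"dx": 0, "dy": -0.01, "dz": -0.015, "yaw": 0}, {"dx": 0, "dy": 0, "dz": 0, "yaw": 0}, {"dx": 0, "dy": 0, "dz": 0, "yaw": 0}, {"dx": 0.015, "dy": 0, "dz": 0, "yaw": 0}, {"dx": 0.015, "dy": 0, "dz": 0, "yaw": 0}, {"dx": 0, "dy": 0, "dz": 0, "yaw": 0}, {"dx": 0, "dy": 0, "dz": 0, "yaw": 0}])

```text
t: 48.05
eef_pos: [477.7, -352.9, 30.7]
tcp_rot: [3.142, 0.0, 0.001]
ft_force: [-1.2, 0.2, -0.6]
opening: 0.577
grip_force: 3.7
```

Call:
arm_command(deltas=[{"dx": 0.015, "dy": -0.001, "dz": 0, "yaw": 0}, {"dx": 0.012, "dy": 0, "dz": 0, "yaw": 0}, {"dx": 0.01, "dy": 0, "dz": 0, "yaw": 0}, {"dx": 0.008, "dy": 0, "dz": 0, "yaw": 0}, {"dx": 0.006, "dy": 0, "dz": 0, "yaw": 0}, {"dx": 0, "dy": 0, "dz": 0, "yaw": 0}])

```text
t: 48.65
eef_pos: [529.3, -354.9, 30.1]
tcp_rot: [3.141, -0.0, 0.0]
ft_force: [-0.2, -0.3, -1.5]
opening: 0.581
grip_force: 3.7
```

Call:
arm_command(deltas=[{"dx": 0, "dy": 0, "dz": 0, "yaw": 0}, {"dx": 0, "dy": 0, "dz": 0, "yaw": 0}, {"dx": 0, "dy": 0, "dz": 0, "yaw": 0}, {"dx": 0, "dy": 0, "dz": 0, "yaw": 0}, {"dx": 0, "dy": 0, "dz": 0, "yaw": 0}, {"dx": 0, "dy": 0, "dz": 0, "yaw": 0}], gripper=0.02)

```text
t: 49.25
eef_pos: [528.7, -355.1, 30.2]
tcp_rot: [3.142, 0.0, -0.0]
ft_force: [0.1, -0.2, -1.1]
opening: 0.428
grip_force: 30.0
```

Call:
arm_command(deltas=[{"dx": 0, "dy": 0, "dz": 0.005, "yaw": 0}, {"dx": 0, "dy": 0, "dz": 0.01, "yaw": 0}, {"dx": 0, "dy": 0, "dz": 0.015, "yaw": 0}, {"dx": 0, "dy": 0, "dz": 0.02, "yaw": 0}, {"dx": 0, "dy": 0, "dz": 0.015, "yaw": 0}, {"dx": 0, "dy": 0, "dz": 0.005, "yaw": 0}, {"dx": 0, "dy": 0, "dz": 0, "yaw": 0}])

```text
t: 49.95
eef_pos: [529.0, -355.2, 101.4]
tcp_rot: [3.14, -0.001, -0.0]
ft_force: [-0.3, -0.4, -1.6]
opening: 0.429
grip_force: 30.0
```

Call:
arm_command(deltas=[{"dx": 0.002, "dy": 0.012, "dz": 0, "yaw": 0}, {"dx": 0.002, "dy": 0.025, "dz": 0, "yaw": 0}, {"dx": 0.002, "dy": 0.035, "dz": 0, "yaw": 0}, {"dx": 0.002, "dy": 0.035, "dz": 0, "yaw": 0}, {"dx": 0.002, "dy": 0.035, "dz": 0, "yaw": 0}, {"dx": 0.002, "dy": 0.035, "dz": 0, "yaw": 0}, {"dx": 0.002, "dy": 0.035, "dz": 0, "yaw": 0}, {"dx": 0.002, "dy": 0.035, "dz": 0, "yaw": 0}, {"dx": 0.002, "dy": 0.035, "dz": 0, "yaw": 0}, {"dx": 0.002, "dy": 0.035, "dz": 0, "yaw": 0}, {"dx": 0.002, "dy": 0.035, "dz": 0, "yaw": 0}, {"dx": 0.001, "dy": 0.035, "dz": 0, "yaw": 0}, {"dx": 0, "dy": 0.035, "dz": 0, "yaw": 0}, {"dx": 0, "dy": 0.022, "dz": 0, "yaw": 0}, {"dx": 0, "dy": 0.012, "dz": 0, "yaw": 0}, {"dx": 0, "dy": 0.004, "dz": 0, "yaw": 0}, {"dx": 0, "dy": 0, "dz": -0.01, "yaw": 0}, {"dx": 0, "dy": 0, "dz": -0.01, "yaw": 0}, {"dx": 0, "dy": 0, "dz": -0.005, "yaw": 0}, {"dx": 0, "dy": 0, "dz": 0, "yaw": 0}])

```text
t: 51.95
eef_pos: [551.3, 104.2, 74.0]
tcp_rot: [3.141, 0.002, -0.001]
ft_force: [-0.0, -1.1, -1.4]
opening: 0.428
grip_force: 30.0
```

Call:
arm_command(deltas=[{"dx": 0, "dy": 0, "dz": -0.002, "yaw": 0}, {"dx": 0, "dy": 0, "dz": -0.002, "yaw": 0}, {"dx": 0, "dy": 0, "dz": -0.001, "yaw": 0}, {"dx": 0, "dy": 0, "dz": 0, "yaw": 0}, {"dx": 0, "dy": 0, "dz": 0, "yaw": 0}])

```text
t: 52.45
eef_pos: [551.8, 105.0, 70.4]
tcp_rot: [3.142, -0.0, -0.0]
ft_force: [-0.6, -0.1, -2.0]
opening: 0.434
grip_force: 30.0
```

Call:
arm_command(deltas=[{"dx": 0, "dy": 0, "dz": 0, "yaw": 0}, {"dx": 0, "dy": 0, "dz": 0, "yaw": 0}, {"dx": 0, "dy": 0, "dz": 0, "yaw": 0}, {"dx": 0, "dy": 0, "dz": 0, "yaw": 0}, {"dx": 0, "dy": 0, "dz": 0, "yaw": 0}, {"dx": -0.01, "dy": 0, "dz": 0, "yaw": 0}, {"dx": -0.02, "dy": 0, "dz": 0, "yaw": 0}, {"dx": -0.03, "dy": 0, "dz": 0, "yaw": 0}, {"dx": -0.03, "dy": 0, "dz": 0, "yaw": 0}, {"dx": -0.014, "dy": -0.015, "dz": 0, "yaw": 0}, {"dx": 0, "dy": -0.03, "dz": 0, "yaw": 0}, {"dx": 0, "dy": -0.03, "dz": 0, "yaw": 0}, {"dx": 0, "dy": -0.03, "dz": 0, "yaw": 0}, {"dx": 0, "dy": -0.03, "dz": 0, "yaw": 0}, {"dx": 0, "dy": 0, "dz": 0, "yaw": 0}], gripper=0.055)

```text
t: 53.95
eef_pos: [447.4, -32.3, 70.4]
tcp_rot: [3.141, -0.0, -0.003]
ft_force: [1.0, 1.1, -0.8]
opening: 0.584
grip_force: 3.7
```

Call:
arm_command(deltas=[{"dx": 0, "dy": -0.015, "dz": 0, "yaw": 5}, {"dx": 0, "dy": -0.015, "dz": 0, "yaw": 6}, {"dx": 0, "dy": -0.015, "dz": 0, "yaw": 6}, {"dx": 0, "dy": -0.015, "dz": 0, "yaw": 6}, {"dx": 0, "dy": -0.015, "dz": 0, "yaw": 6}, {"dx": 0, "dy": -0.015, "dz": 0, "yaw": 6}, {"dx": 0, "dy": -0.015, "dz": 0, "yaw": 6}, {"dx": -0.01, "dy": -0.015, "dz": 0, "yaw": 6}, {"dx": -0.01, "dy": -0.015, "dz": 0, "yaw": 6}, {"dx": -0.01, "dy": -0.015, "dz": 0, "yaw": 6}, {"dx": -0.01, "dy": -0.01, "dz": 0, "yaw": 6}, {"dx": -0.01, "dy": -0.01, "dz": 0, "yaw": 6}, {"dx": -0.004, "dy": 0, "dz": 0, "yaw": 6}, {"dx": 0, "dy": 0, "dz": 0, "yaw": 4.5}, {"dx": 0, "dy": 0, "dz": 0, "yaw": 0}, {"dx": 0, "dy": 0, "dz": 0, "yaw": 0}])

```text
t: 55.55
eef_pos: [393.7, -199.5, 70.3]
tcp_rot: [3.142, -0.0, 1.42]
ft_force: [0.4, -0.0, -0.9]
opening: 0.578
grip_force: 3.7
```

```bash
python3 - <<'E' 2>/dev/null
from h import *
s=state();print(s["eef_pos"],s["tcp_rot"][2],s["opening"],s["grip_force"])
c=cam("top");w=pts(c);save(c,"t13")
for o in cacti(c,w): print(o)
E
```

```text
[ 393.69276381 -199.4936217    70.31111905] 1.420068411889531 0.5776402725461505 3.7406763061881065
([622.5, 311.7], 120, [622.9, 313.2, 25.9], 154)
([621.2, 243.2], 121, [622.5, 243.2, 25.8], 145)
([620.3, 174.1], 122, [621.7, 173.7, 25.9], 123)
([621.3, 105.2], 121, [622.2, 104.0, 25.7], 128)
```

Call:
arm_command(deltas=[{"dx": 0, "dy": 0, "dz": -0.02, "yaw": 0}, {"dx": 0, "dy": 0, "dz": -0.02, "yaw": 0}, {"dx": 0, "dy": 0, "dz": -0.018, "yaw": 0}, {"dx": 0, "dy": 0, "dz": -0.01, "yaw": 0}, {"dx": 0, "dy": 0, "dz": -0.006, "yaw": 0}, {"dx": 0, "dy": 0, "dz": -0.003, "yaw": 0}, {"dx": 0, "dy": 0, "dz": -0.001, "yaw": 0}, {"dx": 0, "dy": 0, "dz": 0, "yaw": 0}, {"dx": 0, "dy": 0, "dz": 0, "yaw": 0}])

```text
t: 56.5
eef_pos: [394.0, -200.2, -7.3]
tcp_rot: [3.141, 0.0, 1.422]
ft_force: [-0.1, 0.3, -0.2]
opening: 0.577
grip_force: 3.7
```

Call:
arm_command(deltas=[{"dx": 0, "dy": 0, "dz": 0, "yaw": 0}, {"dx": 0, "dy": 0, "dz": 0, "yaw": 0}, {"dx": 0, "dy": 0, "dz": 0, "yaw": 0}, {"dx": 0, "dy": 0, "dz": 0, "yaw": 0}, {"dx": 0, "dy": 0, "dz": 0, "yaw": 0}, {"dx": 0, "dy": 0, "dz": 0, "yaw": 0}, {"dx": 0, "dy": 0, "dz": 0, "yaw": 0}, {"dx": 0, "dy": 0, "dz": 0.01, "yaw": 0}, {"dx": 0, "dy": 0, "dz": 0.02, "yaw": 0}, {"dx": 0, "dy": 0, "dz": 0.03, "yaw": 0}, {"dx": 0, "dy": 0, "dz": 0.04, "yaw": 0}, {"dx": 0, "dy": 0, "dz": 0.04, "yaw": 0}, {"dx": 0.02, "dy": -0.04, "dz": 0, "yaw": 0}, {"dx": 0.02, "dy": -0.04, "dz": 0, "yaw": 0}, {"dx": 0, "dy": -0.045, "dz": 0, "yaw": 0}, {"dx": 0, "dy": -0.045, "dz": 0, "yaw": 0}, {"dx": 0, "dy": -0.045, "dz": 0, "yaw": 0}, {"dx": 0, "dy": -0.03, "dz": 0, "yaw": 0}, {"dx": 0, "dy": 0, "dz": 0, "yaw": 0}, {"dx": 0, "dy": 0, "dz": 0, "yaw": 0}], gripper=0.095)

```text
t: 58.5
eef_pos: [433.3, -444.7, 132.4]
tcp_rot: [-3.141, -0.001, 1.421]
ft_force: [0.0, 0.5, 0.2]
opening: 0.999
grip_force: 0.0
```

```bash
python3 - <<'E' 2>/dev/null
from h import *
s=state();print(s["t"],s["eef_pos"],s["opening"])
c=cam("top");w=pts(c);save(c,"t14")
for o in cacti(c,w): print(o)
print(board(c,w)); r,b,g,q=wedge(c,w);print(r)
cv2.imwrite("pics/v14.png",cv2.resize(c["color"][150:400,160:560],None,fx=2,fy=2)[...,::-1])
E
```

```text
58.5 [ 433.26088699 -444.74889483  132.43944219] 0.9987102139868872
([622.4, 311.9], 121, [622.9, 313.3, 25.7], 152)
([621.0, 242.9], 121, [622.2, 243.4, 25.8], 145)
([620.5, 173.9], 121, [621.6, 173.3, 25.8], 125)
([621.3, 104.8], 122, [622.4, 103.7, 26.0], 130)
[(85, 552, np.float64(40.0)), (85, 620, np.float64(39.2)), (85, 690, np.float64(40.4)), (135, 552, np.float64(39.8)), (135, 620, np.float64(39.4)), (135, 690, np.float64(40.1)), (290, 552, np.float64(40.3)), (290, 620, np.float64(39.9)), (290, 690, np.float64(40.0)), (335, 552, np.float64(40.3)), (335, 620, np.float64(nan)), (335, 690, np.float64(39.7))]
((517.5335083007812, 207.19703674316406), (37.71418380737305, 35.28293991088867), 0.45325183868408203)
```

View pics/v14.png

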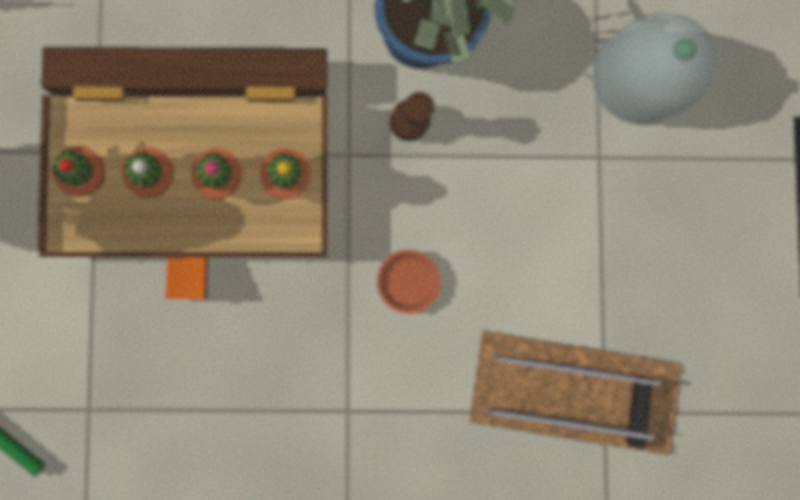

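The top view shows four upright cacti on the level board at (78–285, 170). The wedge is still in place at (187,278), the tongs lie flat on the mat at (577,395), and the nearby bystanders look unmoved.

```bash
python3 -c "
from cell import job_done
print(job_done())"
```

```text
the job is handed in; nothing more can be done
None
```

I handed the job in at about 58 s, but it returned no verdict. In the last camera check the board was level with the wedge still in place, all four cacti stood upright on it, and the tongs lay flat on the mat.

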